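Strip the spacer collar from a milling arbor and put it away

ROBOT

A 7-joint arm with a two-finger parallel gripper is mounted at the origin on the work surface. World frame = base frame: x ahead of the robot, y to its left, z up, the work surface at z = 0. Lengths are in m, angles in rad, forces in N, time in s.
With the tool pointing down it reaches from about 0.4 to 0.85 m from the base axis. Payload 10.4 kg.
Tool frame: the origin (TCP) lies between the finger pads; the fingertips stand 25 mm ahead of it and the grasp point (between the pads) lies 6 mm ahead of it; x points along the fingers, y is the direction in which the jaws open and shut, and the axes are right-handed (so a half turn about x gives the same grasp; the last joint's range is limited). The gripper opens to 87 mm and grips with 3 to 60 N. Pads are 19 mm wide; open, the fingers measure 117 mm over their backs; the gripper's body (75 mm by 190 mm) begins 51 mm behind the grasp point.
Start: joints at [-0.023, 0.332, -0.065, 1.46, 0.022, 1.35, -0.088], TCP at [0.625, 0, 0.248] pointing down, gripper open.
Joint ranges: [-2.6, 2.6], [-0.5, 2.12], [-1.47, 1.34], [0.16, 2.42], [-1.27, 4.41], [0.06, 2.06], [-2.6, 2.6]. Speed limits (rad/s): [2.22, 2.22, 2.79, 2.79, 3.14, 3.14, 3.14].

INTERFACE

Orientations are given as a unit quaternion [x, y, z, w].
In Python, from bench import r gives the robot as it stands.
- The arm moves only by the shell command python3 -m pendant 'ROWS' [FORCE]. ROWS is JSON, a list of rows, each an object with "translation": the shift along the world's x, y, z in cm, a list of three; "angular": the turn, a rotation vector about the world's x, y, z in degrees, a list of three; "hand": the opening, from -1 (shut) to 1 (fully open). In form: [{"translation": [dx, dy, dz], "angular": [wx, wy, wz], "hand": hand}, ...]. A call has 1 to 20 rows; each row shifts and turns the commanded pose from where the row before left it; what a row does not reach is not made up. A row lasts 1/10 s, in which the tool goes at most 50 mm and 8.59 degrees, less where a joint would pass 70% of its speed; a pose out of reach is approached as far as the arm can. A call is refused whole if a number of a shift passes 5 or a number of a turn 8.59, either way. A call with a gripper value outside its range is refused whole. The fingers move at their own pace and stop on an object; FORCE is the grip in N (left out, the last holds). Time passes only in rows, so rows that do not move let the fingers close. It gives the time, the measured TCP pose, the force and the opening at its end, in the units of the state.
- r.read_state(): the state, without advancing time (a new reading comes with each control period).
- r.camera(name): name is "scene" or "side" or "wrist"; returns the picture (384x512x3 uint8, red, green, blue); there is no depth.
- r.camera_info(name): a dict with "fx", "fy", "cx", "cy" (pixels), "rvec" (rotation vector, rad) and "tvec" (3), from world to camera coordinates, as OpenCV has them; the wrist camera has in their place "mount" (4x4, takes a point from camera to tool coordinates, whose origin is the TCP and whose axes are the tool frame's). Camera axes: x right, y down, z forward; pixel columns grow to the right and rows downward; lengths in m; the calibration is good to about 2 mm. A picture is of the moment at which its call begins: read the wrist's pose just before it. camera_info takes no time and is no camera call.
- r.close_job(): hands the job in, once; it reports no verdict.
Trained networks look in the newest picture that a camera, given by its name, has taken for a name from the list of things; names that differ only in an ending like _2 or _b are one class to them, and where a whole thing is asked for, a point or a joint stands for the part that bears it (a point fixed in the world has none). Each returns a list of dicts, best first, with "confidence" (0 to 1); they miss things now and then, are a little off and sometimes report something else, mostly with a low value. They report only what shows in the picture. A call takes as long as a camera call. They do not tell look-alikes from the thing itself.
- r.find_in(camera, name): "point" ([row, column] in pixels, amid what is visible of it).
- r.mark_of(camera, name): "point" ([row, column] in pixels: a listed point, or the origin of a listed thing).
The state is a dict: "time": time; "joint_positions": joint angles; "joint_vel": joint speeds; "joint_torque": joint torques, N m; "ee_pos": TCP position; "eef_rot": TCP orientation; "ft_force": force on the tool from outside, world axes, zero at the start; "torque": the same for the moment, N m; "width": finger opening in m.
Only numpy, scipy, OpenCV 4.12 (cv2) and the standard library are available. Lean on these libraries where they do the work, as an engineer would, in place of code of your own. Each camera call takes 0.05 s, during which the arm holds its last target.

TASK

The nut is already off: ease the spacer collar along the stub arbor and off its open end by feel, without forcing it sideways, up or down against the ground arbor. Then lay it gently in the empty yellow pocket, bore level like the other two collars, and let go; do not drop it on the way, and leave the other collars, the nut and the spanner where they are.

Things in the scene. Friction and masses are not known exactly. Their poses are not given: they have to be found in the camera images.
- fixture: Grey cast tool-holder fixture, fixed. Origin: underside of its base, under the middle of its block; z up. Block 84 mm (x) by 90 mm (y), top 138 mm high; base plate 130 by 140 by 16 mm. A flange, 63 mm diameter, front face at y = -65 mm, carries the arbor, which sticks out to -y: shoulder 40 mm diameter to y = -88, ground shank 27 mm to y = -198, threaded nose 22 mm to its open end at y = -216.
- arbor_true (a point): Point on the arbor axis at the collar's start (fixture x 0, y -109, z 105 mm); axes as the fixture's. The holder is not drawn up tight, so the arbor stands rigid but out of true with the fixture's -y, turned about this point by up to 0.065 rad in plan and 0.045 rad in height, either way. No reported pose shows this turn: it must be felt or seen.
- collar: Plain black steel spacer collar, the job: 42 mm outside, bore 29.2 mm (1.1 mm play all round on the shank), 26 mm long, about 0.15 kg, hanging loose on the shank a few mm off the shoulder. Origin: its centre; y along the bore, at the start parallel to the fixture's y. Pressed against the arbor the force climbs by some 40 N per mm; keep it well under 20 N.
- pocket: The empty yellow pocket, fixed, 74 by 64 mm, in any place of a row of three 105 mm apart. Origin: centre of its underside; z up. A 90 degree V saddle along its y seats the collar (either end first) with its centre at x 0, z 48 mm. Saddle 40 mm long, 35 mm high, under 40 mm wide; end lips 34 mm high at y = +-20 mm give the collar 7 mm play each way. Side walls 20 mm high at x = +-37 mm.
- spare_b: Other black steel collar, 42 mm diameter, 36 mm long, lying in its own yellow pocket (same kind). Origin: its centre, y along the bore. Leave alone.
- spare_c: Other black steel collar, 42 mm diameter, 18 mm long, lying in its own yellow pocket. Origin: its centre, y along the bore. Leave alone.
- nut: Dark hexagon arbor nut, 32 mm across flats, 16 mm high, lying flat on the bench. Origin: centre of its underside. Leave alone.
- spanner: Steel open spanner about 200 mm long, lying on the bench left of the fixture. Leave alone.
There are look-alikes about, which are no part of the job. Leave any pink or red look-alike of the collar alone.

How it is judged:
By the outcome, as a careful person would: the job done as asked, in the order asked, and still so for the second after the job is handed in, with the robot touching nothing.
It also fails if it takes over 62 s, if anything falls off the work surface, if the arm or the gripper's body presses on something with over 40 N, if the wrist force passes 120 N, or if a joint passes its speed limit or range.

## Working session

There is one attempt and no reset: what is moved stays moved. The work goes in short steps, Python scripts to look and compute and a shell command to move; the robot and the scene stay as the last step left them, time stands still between calls to the robot, and variables do not carry over. Pictures are saved under pics/ and viewed, and the job is handed in when it is done.

```bash
ls; mkdir -p pics
python3 - <<'E'
from bench import r
import cv2
s=r.read_state()
print({k:s[k] for k in ('time','ee_pos','eef_rot','ft_force','width')})
for n in ("scene","side","wrist"):
    im=r.camera(n); cv2.imwrite(f"pics/{n}0.png",im[:,:,::-1]); print(n,r.camera_info(n))
    for t in ("fixture","collar","pocket","nut","spanner"):
        print(t,[( [round(v) for v in d["point"]],round(d["confidence"],2)) for d in r.mark_of(n,t)])
E
```

```text
pics
{'time': 0.0, 'ee_pos': array([6.24636203e-01, 1.88129185e-05, 2.46750397e-01]), 'eef_rot': array([ 0.49961828,  0.50036964, -0.50035537,  0.49965619]), 'ft_force': array([-0.24069882, -0.13796144,  0.63354339]), 'width': 0.08704157139804473}
scene {'fx': 450.3932644145365, 'fy': 450.3932644145365, 'cx': 254.55457778301275, 'cy': 193.51032780504755, 'rvec': array([ 1.5804763 ,  2.02543842, -0.82123668]), 'tvec': array([ 0.03606886, -0.30374466,  1.41809788])}
fixture [([233, 281], 0.96), ([233, 391], 0.67)]
collar [([240, 197], 0.84), ([192, 230], 0.71), ([175, 229], 0.67)]
pocket [([228, 108], 0.74)]
nut [([200, 318], 0.7)]
spanner [([235, 392], 0.6), ([188, 229], 0.45)]
side {'fx': 387.6894540231008, 'fy': 387.6894540231008, 'cx': 253.83648416357585, 'cy': 191.72814416085166, 'rvec': array([ 2.06842644, -0.5836116 ,  0.32815637]), 'tvec': array([-0.36922665,  0.24753071,  0.88806331])}
fixture [([204, 254], 0.89)]
collar [([192, 266], 0.6), ([216, 311], 0.57), ([238, 244], 0.52), ([221, 227], 0.47)]
pocket [([268, 360], 0.81)]
nut [([204, 204], 0.57)]
spanner [([173, 201], 0.47)]
wrist {'fx': 273.96986475557935, 'fy': 273.96986475557935, 'cx': 256.2689067572323, 'cy': 189.13499498793044, 'mount': array([[ 1.07334970e-03, -2.94739026e-01,  9.55577184e-01,
        -1.37567047e-01],
       [ 9.99999255e-01, -2.39248326e-04, -1.19704064e-03,
         3.51426576e-04],
       [ 5.81434833e-04,  9.55577757e-01,  2.94738549e-01,
        -8.12852424e-02],
       [ 0.00000000e+00,  0.00000000e+00,  0.00000000e+00,
         1.00000000e+00]])}
fixture [([47, 178], 0.93)]
collar [([178, 240], 0.86), ([145, 131], 0.84), ([163, 79], 0.73), ([96, 69], 0.55)]
pocket [([303, 247], 0.56)]
nut []
spanner []
```

View pics/scene0.png

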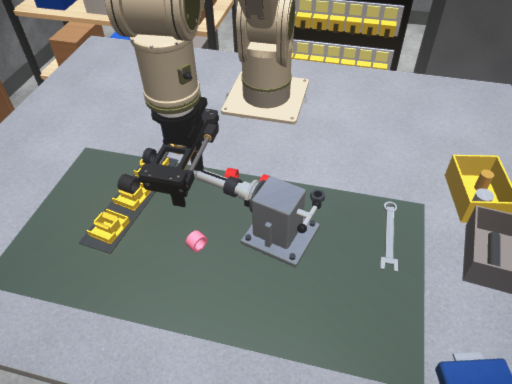

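View pics/side0.png

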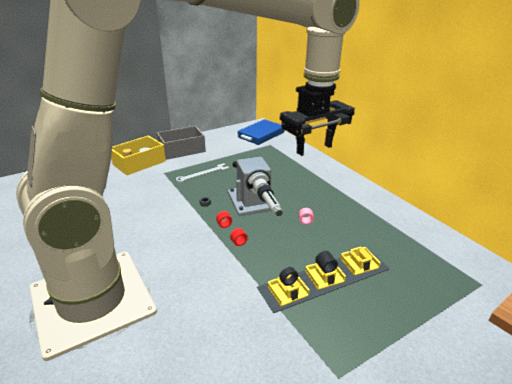

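View pics/wrist0.png

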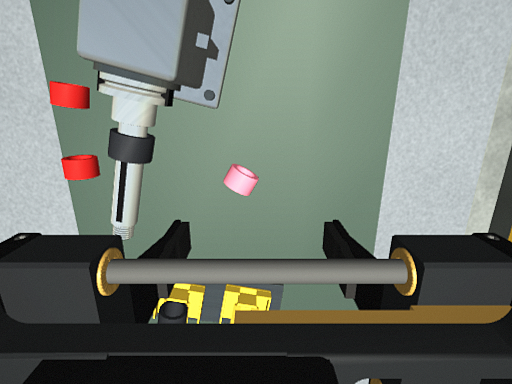

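```bash
cat > h.py <<'E'
from bench import r
import numpy as np, cv2
from scipy.spatial.transform import Rotation as R
from scipy.optimize import least_squares
def cam(n, st=None):
    i=r.camera_info(n); K=np.array([[i['fx'],0,i['cx']],[0,i['fy'],i['cy']],[0,0,1]])
    if 'rvec' in i:
        return K, R.from_rotvec(i['rvec']).as_matrix(), np.array(i['tvec'])
    st=st or r.read_state()
    T=np.eye(4); T[:3,:3]=R.from_quat(st['eef_rot']).as_matrix(); T[:3,3]=st['ee_pos']
    W=np.linalg.inv(T@i['mount']); return K,W[:3,:3],W[:3,3]
def proj(c,P):
    K,Rm,t=c; q=(Rm@np.atleast_2d(P).T).T+t; q=q@K.T; return q[:,:2]/q[:,2:]   # (col,row)
def ray(c,uv):
    K,Rm,t=c; d=Rm.T@np.linalg.inv(K)@np.array([uv[0],uv[1],1.]); return -Rm.T@t, d/np.linalg.norm(d)
def atz(c,uv,z):
    o,d=ray(c,uv); return o+d*(z-o[2])/d[2]
def tri(obs):
    f=lambda p: np.concatenate([proj(c,p)[0]-np.array(uv) for c,uv in obs])
    s=least_squares(f,[0.6,0,0.05]); return s.x, np.abs(s.fun).max()
def grab(n,name,crop=None,scale=1):
    st=r.read_state(); im=r.camera(n)
    cv2.imwrite('pics/'+name+'_raw.png',im[:,:,::-1])
    o=im
    if crop: a,b,c,d=crop; o=im[b:d,a:c]
    o=cv2.resize(o,None,fx=scale,fy=scale,interpolation=cv2.INTER_CUBIC); cv2.imwrite('pics/'+name+'.png',o[:,:,::-1])
    return st,im
E
python3 - <<'E'
from h import *
cs,cd,cw=cam('scene'),cam('side'),cam('wrist')
print('fixture',tri([(cs,(281,233)),(cd,(254,204)),(cw,(178,47))]))
print('pocket',tri([(cs,(108,228)),(cd,(360,268))]), atz(cs,(108,228),0),atz(cd,(360,268),0))
print('pockety wrist',proj(cw,[tri([(cs,(108,228)),(cd,(360,268))])[0]]))
for n,bx in (('scene',(160,130,340,270)),('side',(180,130,410,310)),('wrist',(40,0,290,250))):
    im=cv2.imread(f'pics/{n}0.png'); a,b,c,d=bx
    cv2.imwrite(f'pics/{n}0z.png',cv2.resize(im[b:d,a:c],None,fx=min(800/(c-a),600/(d-b)),fy=min(800/(c-a),600/(d-b)),interpolation=cv2.INTER_CUBIC))
E
```

```text
fixture (array([ 0.52378663,  0.15326949, -0.00460639]), np.float64(3.2583891495632997))
pocket (array([ 0.60111928, -0.24111274, -0.00278104]), np.float64(0.1903198881303183)) [ 0.60276534 -0.23905665  0.        ] [ 0.59896843 -0.24337868  0.        ]
pockety wrist [[242.33078108 303.11836345]]
```

View pics/scene0z.png

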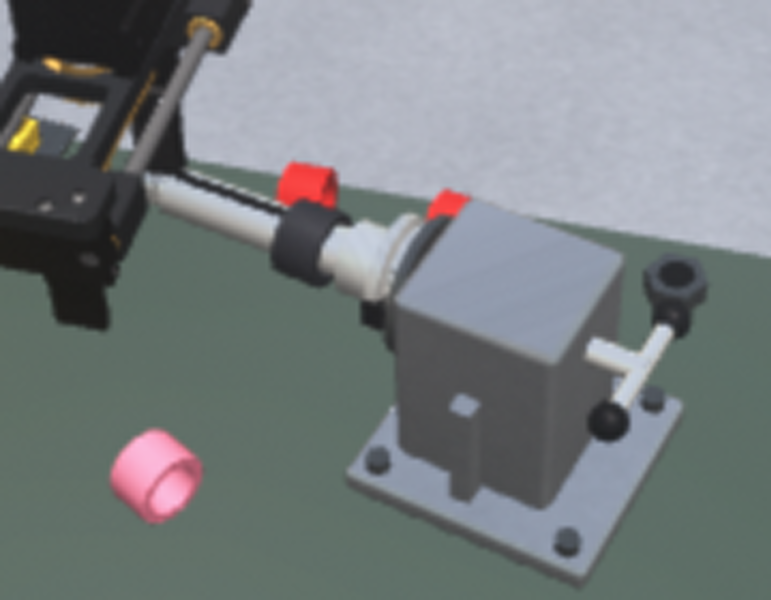

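View pics/side0z.png

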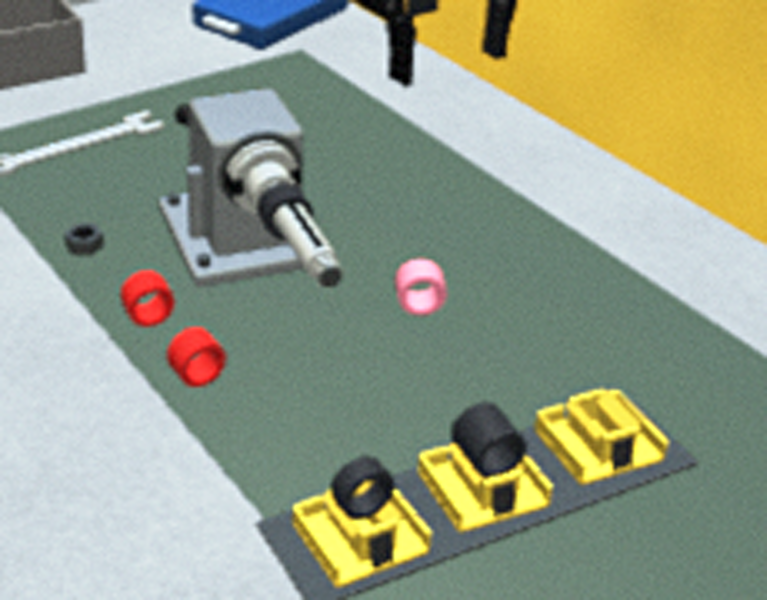

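View pics/wrist0z.png

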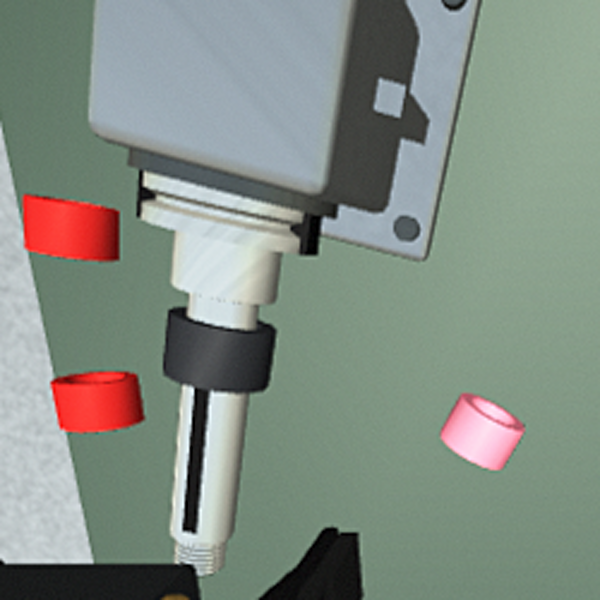

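```bash
cat > fix.py <<'E'
from h import *
cs,cd=cam('scene'),cam('side')
z0=lambda p:(160+p[0]/4.283,130+p[1]/4.283)
zd=lambda p:(180+p[0]/3.335,130+p[1]/3.335)
zw=lambda p:(40+p[0]/2.4,p[1]/2.4)
B=lambda sx,sy:(sx*.042,sy*.045,.138)
P=lambda sx,sy:(sx*.065,sy*.070,.016)
st0=dict(ee_pos=np.array([6.24636203e-01,1.88129185e-05,2.46750397e-01]),eef_rot=np.array([0.49961828,0.50036964,-0.50035537,0.49965619]))
cw=cam('wrist',st0)
obs=[(cs,z0((583,570)),P(1,1)),(cs,z0((346,470)),P(1,-1)),(cs,z0((684,403)),P(-1,1)),
(cs,z0((394,300)),B(1,-1)),(cs,z0((553,364)),B(1,1)),(cs,z0((627,256)),B(-1,1)),(cs,z0((470,199)),B(-1,-1)),
(cw,zw((90,138)),B(-1,-1)),(cw,zw((326,195)),B(1,-1)),(cw,zw((427,263)),P(1,-1)),
(cd,zd((304,133)),B(1,-1)),(cd,zd((205,148)),B(-1,-1)),(cd,zd((196,283)),(-.065,-.07,.0)),(cd,zd((162,198)),P(-1,1))]
f=lambda q:np.concatenate([proj(c,R.from_euler('z',q[3]).apply(p)+q[:3])[0]-np.array(uv) for c,uv,p in obs])
s=least_squares(f,[.52,.15,0,-.1],loss='soft_l1')
if __name__=='__main__':
    print(s.x); print(f(s.x).reshape(-1,2).round(1))
    T=lambda p:R.from_euler('z',s.x[3]).apply(p)+s.x[:3]
    a=T([0,-.109,.105]); print('collar',a,'end',T([0,-.216,.105]))
    print('proj wrist',proj(cw,[a,T([0,-.216,.105])]),'scene',proj(cs,[a,T([0,-.216,.105])]),'side',proj(cd,[a,T([0,-.216,.105])]))
    print(R.from_quat(st0['eef_rot']).as_matrix().round(3))
E
python3 fix.py
```

```text
[ 0.52551702  0.15470081 -0.00568515 -0.23326932]
[[-1.6  0.8]
 [-2.9  0.6]
 [-2.2 -1.6]
 [-0.7  0.9]
 [ 1.6  0.9]
 [ 0.9 -0.7]
 [-0.4 -0.8]
 [-0.6 -1.9]
 [ 0.5 -0.9]
 [-0.9  2.8]
 [ 0.2  0.1]
 [ 2.6 -0.1]
 [ 0.8  4.5]
 [-1.2  2. ]]
collar [0.50032063 0.04865298 0.09931485] end [ 0.47558656 -0.05544901  0.09931485]
proj wrist [[135.79888442 137.85757951]
 [126.03318803 229.95300353]] scene [[235.16346314 188.9167165 ]
 [194.88767764 173.84862077]] side [[265.03908962 192.86961339]
 [278.90628925 213.79695139]]
[[-0.001  1.     0.   ]
 [-0.     0.    -1.   ]
 [-1.    -0.001  0.   ]]
```

```bash
python3 -m pendant '[{"translation":[-2,-0.6,0],"angular":[0,0,-1.9],"hand":1},{"translation":[-2,-0.6,0],"angular":[0,0,-1.9],"hand":1},{"translation":[-2,-0.6,0],"angular":[0,0,-1.9],"hand":1},{"translation":[-2,-0.6,0],"angular":[0,0,-1.9],"hand":1},{"translation":[-2,-0.6,0],"angular":[0,0,-1.9],"hand":1},{"translation":[-2,-0.6,0],"angular":[0,0,-1.9],"hand":1},{"translation":[-2,-0.6,0],"angular":[0,0,-1.9],"hand":1},{"translation":[0,0,0],"angular":[0,0,0],"hand":1},{"translation":[0,0,0],"angular":[0,0,0],"hand":1}]'
python3 - <<'E'
from h import *
st,im=grab('wrist','w1',None,1.5)
print(st['time'],st['ee_pos'],st['eef_rot'],st['ft_force'],st['torque'])
np.save('w1.npy',np.r_[st['ee_pos'],st['eef_rot']])
for t in('collar','arbor_true'): print(t,r.mark_of('wrist',t))
grab('scene','s1',(160,130,340,270),4.28)
grab('side','d1',(180,130,410,310),3.33)
for c in('scene','side'):
  for t in('collar','arbor_true','fixture','pocket'): print(c,t,[(d['point'],d['confidence']) for d in r.mark_of(c,t)])
E
```

```text
time: 1.8
ee_pos: [0.4853, -0.042, 0.248]
eef_rot: [0.555, 0.439, -0.554, 0.439]
ft_force: [-0.4, 0.4, -0.2]
width: 0.0872
1.8 [ 0.48526076 -0.04195067  0.24796752] [ 0.55479007  0.43859518 -0.55413313  0.43906573] [-0.41613847  0.35100102 -0.2387323 ] [-0.01329717 -0.02119088 -0.05553642]
collar [{'point': [79.9, 155.7], 'confidence': 0.98}, {'point': [101.3, 251.3], 'confidence': 0.84}, {'point': [129.3, 338.7], 'confidence': 0.74}, {'point': [152.5, 174.4], 'confidence': 0.61}]
arbor_true [{'point': [98.1, 247.7], 'confidence': 0.88}]
scene collar [([240.9, 199.9], 0.81), ([189.6, 231.1], 0.73), ([180.0, 264.5], 0.55), ([173.3, 231.0], 0.44)]
scene arbor_true []
scene fixture [([233.8, 278.5], 0.87)]
scene pocket [([229.2, 108.7], 0.76)]
side collar [([241.8, 240.3], 0.64), ([189.5, 267.3], 0.62), ([218.5, 226.9], 0.58), ([217.5, 306.7], 0.49)]
side arbor_true [([194.9, 266.1], 0.67), ([274.4, 286.7], 0.3)]
side fixture [([201.9, 254.0], 0.93)]
side pocket [([263.6, 357.5], 0.81)]
```

View pics/w1.png

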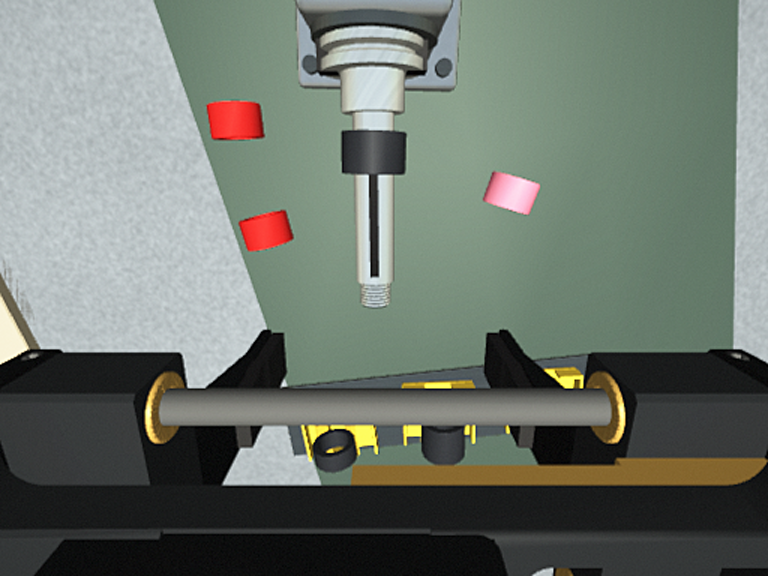

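View pics/s1.png

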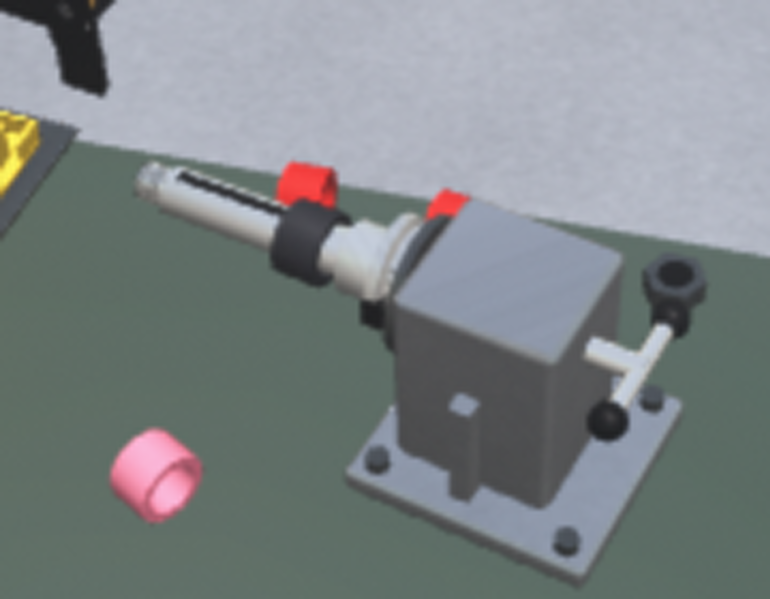

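```bash
python3 -m pendant '[{"translation":[1.6,-0.4,-0.5],"angular":[1.6,6.8,0],"hand":1},{"translation":[1.6,-0.4,-0.5],"angular":[1.6,6.8,0],"hand":1},{"translation":[1.6,-0.4,-0.5],"angular":[1.6,6.8,0],"hand":1},{"translation":[1.6,-0.4,-0.5],"angular":[1.6,6.8,0],"hand":1},{"translation":[1.6,-0.4,-0.5],"angular":[1.6,6.8,0],"hand":1},{"translation":[0,0,0],"angular":[0,0,0],"hand":1},{"translation":[0,0,0],"angular":[0,0,0],"hand":1},{"translation":[0,0,0],"angular":[0,0,0],"hand":1}]'
python3 - <<'E'
from h import *
st,im=grab('wrist','w2',None,1.5)
print(st['time'],st['ee_pos'],st['eef_rot'],st['ft_force'],st['torque'],np.abs(st['joint_vel']).max())
np.save('w2.npy',np.r_[st['ee_pos'],st['eef_rot']])
E
```

```text
time: 3.25
ee_pos: [0.5651, -0.0619, 0.2245]
eef_rot: [-0.398, -0.584, 0.66, -0.254]
ft_force: [0.6, -0.5, 0.5]
width: 0.087
3.25 [ 0.5650901  -0.0618718   0.22445499] [-0.39845166 -0.58418475  0.66006123 -0.25354217] [ 0.64979553 -0.54600445  0.45822963] [-0.1327135  -0.59248393 -0.04009181] 0.045015390738798275
```

View pics/w2.png

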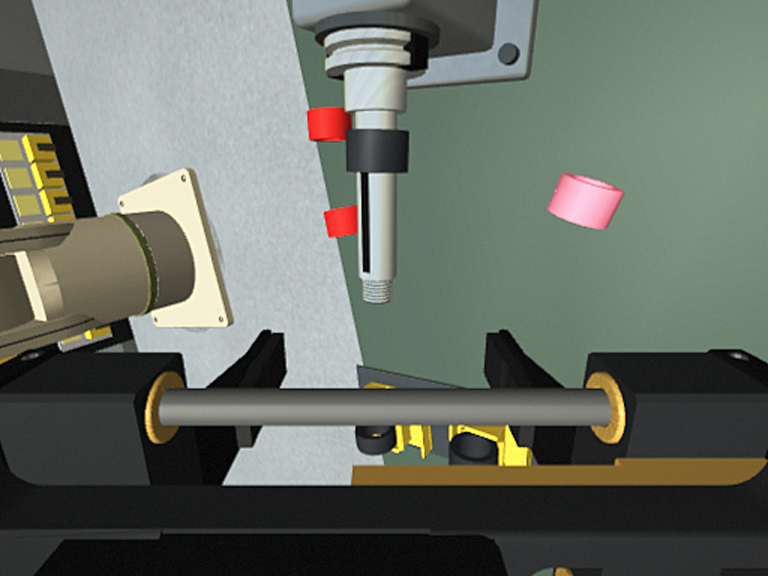

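```bash
cat > arb.py <<'E'
from h import *
from fix import s as fs
def edges(im,rows,cl,cr,w=6):
    g=cv2.GaussianBlur(im.astype(np.float32).sum(2)/3,(0,0),0.7); out=[]
    for v in rows:
        for side,c0 in ((-1,cl),(1,cr)):
            c0v=c0(v) if callable(c0) else c0
            lo=int(round(c0v))-w; d=np.abs(np.diff(g[v,lo:lo+2*w+1])); k=int(d.argmax())
            if 0<k<len(d)-1:
                a,b,c=d[k-1:k+2]; k=k+0.5*(a-c)/(a-2*b+c)
            out.append((side,lo+k+.5,v))
    return out
def clean(e):
    out=[]
    for sd in(-1,1):
        p=np.array([(u,v) for s_,u,v in e if s_==sd]); k=np.ones(len(p),bool)
        for _ in range(4):
            c=np.polyfit(p[k,1],p[k,0],1); res=p[:,0]-np.polyval(c,p[:,1]); k=np.abs(res)<max(.35,2*res[k].std())
        print('  side',sd,'kept',k.sum(),'of',len(k),'std',res[k].std().round(2), 'ends',np.polyval(c,p[[0,-1],1]).round(1))
        out+=[(sd,u,v) for u,v in p[k]]
    return out
def dist(cm,e,A,d):
    r_=[]
    for sd,u,v in e:
        o,q=ray(cm,(u,v)); n=np.cross(d,q); n/=np.linalg.norm(n); r_.append((o-A)@n)
    return np.array(r_)
def st(n):
    a=np.load(n+'.npy'); return dict(ee_pos=a[:3],eef_rot=a[3:])
yaw=fs.x[3]
F=R.from_euler('z',yaw)
P0=F.apply([0,-.109,.105])+np.r_[fs.x[:2],0]
def axis(q):
    return P0+F.apply([q[0],0,q[1]]), F.apply([np.sin(q[2]),-np.cos(q[2])*np.cos(q[3]),np.sin(q[3])])
def load(n): return cv2.imread(f'pics/{n}_raw.png')[:,:,::-1]
if __name__=='__main__':
    print('P0',P0,'yaw',yaw)
    V=[]
    for n,rows in(('w1',range(122,184)),('w2',range(122,182))):
        print(n); V.append((cam('wrist',st(n)),clean(edges(load(n),rows,238 if n=='w1' else 239,263 if n=='w1' else 264.5))))
    def f(q,V=V):
        A,d=axis(q); out=[]
        for c,e in V:
            x=dist(c,e,A,d); sg=np.sign(x[0])*e[0][0]; sd=np.array([k[0] for k in e])
            out.append(x*sg*sd-.0135)
        return np.concatenate(out)*1e3
    s=least_squares(f,[0,0,0,0]); print('arbor',s.x.round(4),'rms mm',np.sqrt((s.fun**2).mean()).round(3)); i=0
    for c,e in V:
        x=s.fun[i:i+len(e)]; i+=len(e); sd=np.array([k[0] for k in e]); print([ (x[sd==a].mean().round(3)) for a in(-1,1)])
    np.save('arb.npy',s.x); print(axis(s.x))
E
python3 arb.py
```

```text
P0 [0.49998788 0.04873745 0.105     ] yaw -0.2341599582529882
w1
  side -1 kept 62 of 62 std 0.04 ends [237.3 238.5]
  side 1 kept 62 of 62 std 0.02 ends [261.1 261. ]
w2
  side -1 kept 60 of 60 std 0.09 ends [240.2 241.5]
  side 1 kept 58 of 60 std 0.16 ends [261.3 260.1]
arbor [-0.0009 -0.0007  0.0032  0.0121] rms mm 2.462
[np.float64(-1.875), np.float64(-1.303)]
[np.float64(-2.749), np.float64(-3.43)]
(array([0.49911588, 0.04894546, 0.10432688]), array([-0.22894142, -0.97336488,  0.01210983]))
```

Run:
```python
from arb import *
for n in('w1','w2'):
    im=load(n); print(n); print(im[150,228:275].sum(1)//3); print(im[125,228:275].sum(1)//3)
    cv2.imwrite(f'pics/{n}c.png',cv2.resize(im[60:210,200:310],None,fx=4,fy=4,interpolation=cv2.INTER_NEAREST)[:,:,::-1])
```

```text
w1
[140 140 138 141 136 139 139 139 140 141 173 204 204 206 209 218 225 220
 114  29  41  44  39  56 149 230 218 215 213 212 203 192 179 159 115 140
 141 140 141 139 140 139 139 138 138 139 140]
[142 146 140 142 141 145 146 142 128 155 188 200 202 207 209 221 226 219
  24  47  50  48  43  86 204 224 218 216 217 213 205 196 184 166 117 146
 145 144 143 145 145 144 144 144 143 141 144]
w2
[124 122 118 116 112 107 104  99  96  86 129 213 215  54   6  17  14  39
 144 227 213 210 211 208 207 203 194 186 179 172 160 145 130 113  91  79
  93 107 109 107 107 107 107 105 107 109 106]
[102 101 105 103 103 103 104 101  97 113 186 211 157   0  15  20   3  74
 200 218 212 213 214 210 206 203 198 190 184 178 161 147 135 119 102  79
  90 109 107 105 108 106 107 105 108 107 105]
```

View pics/w1c.png

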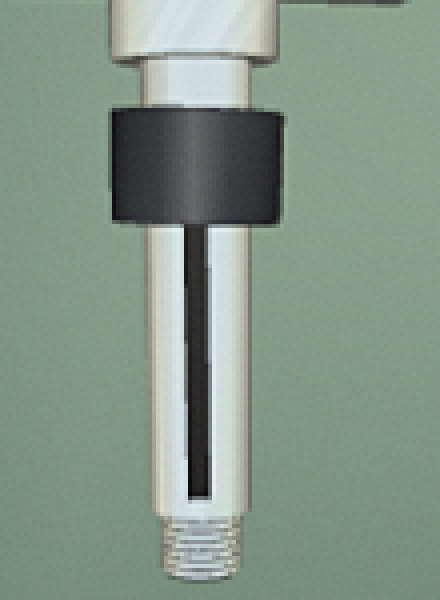

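View pics/w2c.png

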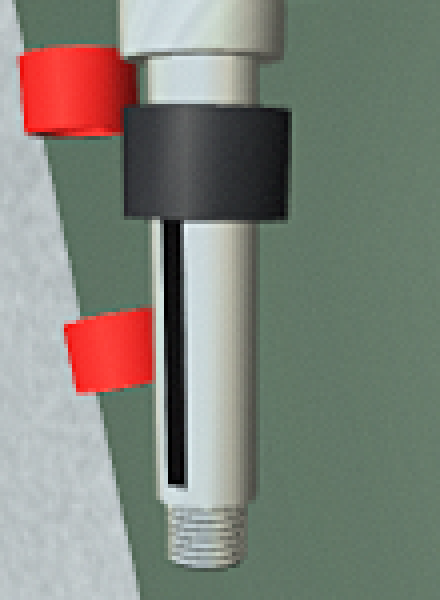

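```bash
python3 - <<'E'
import re
s=open('arb.py').read()
i=s.index('def edges'); j=s.index('def clean')
new='''def edges(im,rows,cl,cr,w=6):
    f=im.astype(np.float32); g=cv2.GaussianBlur((f.max(2)-f.min(2)),(0,0),0.6); out=[]
    for v in rows:
        for side,c0 in ((-1,cl),(1,cr)):
            lo=int(round(c0))-w; p=g[v,lo:lo+2*w+1]
            inn,o=(p[-4:].min(),np.median(p[:4])) if side<0 else (p[:4].min(),np.median(p[-4:]))
            t=(inn+o)/2; k=np.where(np.diff(np.sign(p-t))!=0)[0]
            if not len(k): continue
            k=k[-1] if side<0 else k[0]
            out.append((side,lo+k+(t-p[k])/(p[k+1]-p[k]),v))
    return out
'''
open('arb.py','w').write(s[:i]+new+s[j:])
E
python3 arb.py
python3 - <<'E'
from arb import *
for n in('w1','w2'):
    im=load(n).astype(int); print((im.max(2)-im.min(2))[150,228:275]);print((im.max(2)-im.min(2))[100,215:290])
E
```

```text
P0 [0.49998788 0.04873745 0.105     ] yaw -0.2341599582529882
w1
  side -1 kept 55 of 62 std 1.67 ends [245.2 237.8]
  side 1 kept 62 of 62 std 0.07 ends [262.1 262.4]
w2
  side -1 kept 60 of 60 std 1.05 ends [238.  240.4]
  side 1 kept 60 of 60 std 0.06 ends [264.3 264.3]
arbor [ 0.0047  0.0073 -0.0526 -0.0941] rms mm 2.499
[np.float64(-3.244), np.float64(-2.55)]
[np.float64(-0.277), np.float64(-0.666)]
(array([0.50458638, 0.04764055, 0.11229846]), array([-0.28180142, -0.95487532, -0.09394392]))
[22 20 22 23 20 21 22 23 19 15 16 17 11  7 10 13 16 17  5  3  1  3  4  1
 13 16 13 12 12 11  9 13 13 14 13 24 22 20 22 22 22 21 23 21 22 20 22]
[19 21 22 21 23 24 21 21 21 22 22 24 15  4  5  4  5  6  3  7  6  7  5  6
  5  4  6  6  4  4  4  3  3  2  4  4  4  4  4  5  3  4  4  6  3  5  4  5
  3  4  5  4  5  3  4 13 23 21 22 21 20 21 19 20 21 22 23 20 20 21 22 21
 21 21 21]
[195 195 198 199 200 200 197 195 194 187  98  28  17   6   1   1   0   4
  14  17  13  15  14  13   9   9  10  10  14  14  15  14  12  10  10   7
  13  23  22  21  22  22  21  22  21  21  22]
[23 22 24 20 22 20 23 23 22 23 20 20 22 20 22 17  5  3  6  6  4  7  4  4
  3  4  3  2  3  2  2  1  4  4  3  5  4  5  5  4  5  7  7  3  5  5  5  3
  4  4  2  4  3  3  2  3  1 12 25 20 21 21 20 22 20 23 20 21 22 21 22 22
 22 21 22]
```

```bash
sed -i 's/g=cv2.GaussianBlur((f.max(2)-f.min(2)),(0,0),0.6)/g=cv2.GaussianBlur(np.abs(f[:,:,1]-f[:,:,0]+8),(0,0),0.5)/; s/t=(inn+o)\/2/t=(inn+o)\/2 if False else (o+(np.median(p[-3:]) if side<0 else np.median(p[:3])))\/2/' arb.py; python3 arb.py;  python3 - <<'E'
from arb import *
for n in('w1','w2'):
    im=load(n).astype(int); print((im[:,:,1]-im[:,:,0])[140,228:275]);print((im[:,:,1]-im[:,:,0])[175,228:275])
E
```

```text
P0 [0.49998788 0.04873745 0.105     ] yaw -0.2341599582529882
w1
  side -1 kept 62 of 62 std 0.12 ends [234.9 236.7]
  side 1 kept 62 of 62 std 0.04 ends [262.6 262.6]
w2
  side -1 kept 60 of 60 std 1.3 ends [237.9 240. ]
  side 1 kept 60 of 60 std 0.06 ends [263.8 263.8]
arbor [-0.0012  0.0002  0.0083 -0.0134] rms mm 0.777
[np.float64(0.283), np.float64(0.3)]
[np.float64(-0.449), np.float64(-0.447)]
(array([0.49878738, 0.04902382, 0.10519864]), array([-0.22394064, -0.97451031, -0.01342594]))
[21 21 22 19 22 22 22 20  6 -2  0  0  5  9  8 12 14 14  2 -1 -3  0 -1  3
 11 15 13 11 15 14  9  6  4 -2  4 24 21 22 20 22 21 22 21 21 22 21 21]
[21 22 23 22 23 22 23 23 21  8 -1  1  2  6  7 10 14 14 15 -3 -3 -1 -1 -2
  7 15 11 12 13 12  9  7  3 -2  6 25 24 22 24 23 22 23 23 23 22 21 22]
[-196 -193 -196 -195 -195 -192 -193 -188 -185 -159  -49   24   17    0
   -1    0   -2    4   12   14   13   12   12   11   11    8    5    4
    1   -1    2    1   -1    1   -1   -1   12   25   24   21   20   21
   20   20   19   23   23]
[22 21 21 20 22 20 21 21 23 23 17  3  9 14  0  1 -1 -1  7 14 13 13 10 13
 12  8  7  5  1 -3  0  0  1  1  0  1 13 21 20 23 22 20 22 21 23 22 21]
```

```bash
python3 - <<'E'
s=open('arb.py').read()
i=s.index('def edges'); j=s.index('def clean')
new='''def edges(im,rows,cl,cr,w=8,t=11):
    f=im.astype(np.float32); g=f[:,:,1]-f[:,:,0]; out=[]
    g=cv2.GaussianBlur(g,(1,5),0.01,sigmaY=1)
    for v in rows:
        for side,c0 in ((-1,cl),(1,cr)):
            u=int(round(c0))+side*w
            if g[v,u]<15 or g[v,u]>35: continue
            while g[v,u]>t: u-=side
            out.append((side,u+side*(t-g[v,u])/(g[v,u+side]-g[v,u]),v))
    return out
'''
open('arb.py','w').write(s[:i]+new+s[j:])
E
python3 arb.py
```

```text
P0 [0.49998788 0.04873745 0.105     ] yaw -0.2341599582529882
w1
  side -1 kept 62 of 62 std 0.09 ends [235.4 237.1]
  side 1 kept 62 of 62 std 0.02 ends [262.3 262.3]
w2
  side -1 kept 37 of 38 std 0.06 ends [237.4 238.7]
  side 1 kept 60 of 60 std 0.05 ends [263.9 263.8]
arbor [-0.0011  0.0003  0.0085  0.0011] rms mm 0.109
[np.float64(-0.123), np.float64(-0.109)]
[np.float64(0.039), np.float64(0.006)]
(array([0.49889336, 0.04899854, 0.10528841]), array([-0.22378219, -0.97463852,  0.00113179]))
```

Run:
```python
from arb import *
s=st('w1'); c=cam('wrist',s); Rt=R.from_quat(s['eef_rot'])
for y in(-.0435,.0435):
  for z in(-.0095,.0095): print(y,z,proj(c,s['ee_pos']+Rt.apply([.025,y,z]))[0]*1.5)
A,d=axis(np.load('arb.npy'))
for t in np.arange(-.02,.025,.005): print(round(t,3),proj(c,A+d*t+[0,0,.0199])[0].round(1), )
for t in (.089,.107): print('end',t,proj(c,A+d*t)[0])
im=load('w1'); print(im[80:125,249].sum(1)//3)
im=cv2.imread('pics/w1_raw.png'); cv2.imwrite('pics/tips.png',cv2.resize(im[200:320,150:390],None,fx=3.3,fy=3.3,interpolation=cv2.INTER_CUBIC))
```

```text
-0.0435 -0.0095 [283.56830965 331.90666701]
-0.0435 0.0095 [286.68087656 371.35296034]
0.0435 -0.0095 [485.95395092 331.93363874]
0.0435 0.0095 [482.84875478 371.40182768]
-0.02 [247.5  68.5]
-0.015 [247.6  74.7]
-0.01 [247.7  80.8]
-0.005 [247.8  86.8]
0.0 [247.9  92.7]
0.005 [248.   98.6]
0.01 [248.  104.4]
0.015 [248.1 110.1]
0.02 [248.2 115.8]
end 0.089 [249.71714449 182.23237732]
end 0.107 [249.94122496 198.26489996]
[217 214 217 214 217 226 193  69  96  98  99  95  98  97  97  98  97  99
  97  98  97  93  98  99  99 100  99  98  97  97  98  98  99  97 101  93
  59  46  51  50  51  50  51  47  50]
```

View pics/tips.png

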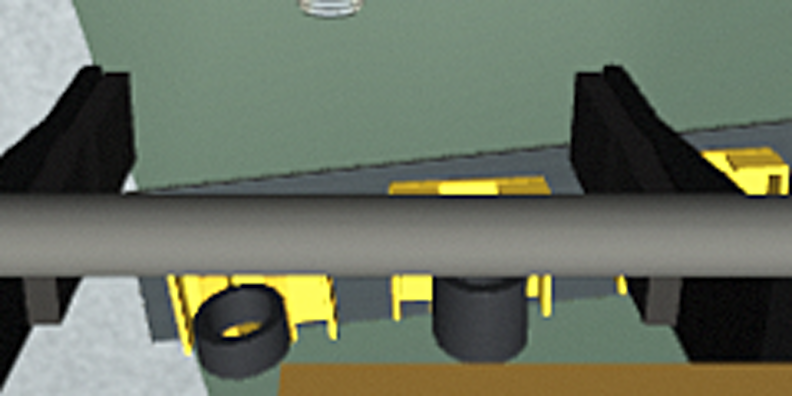

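```bash
python3 -m pendant '[{"translation":[-1.36,2.0,0.5],"angular":[-1.6,-6.8,0],"hand":1},{"translation":[-1.36,2.0,0.5],"angular":[-1.6,-6.8,0],"hand":1},{"translation":[-1.36,2.0,0.5],"angular":[-1.6,-6.8,0],"hand":1},{"translation":[-1.36,2.0,0.5],"angular":[-1.6,-6.8,0],"hand":1},{"translation":[-1.36,2.0,0.5],"angular":[-1.6,-6.8,0],"hand":1},{"translation":[0,0.3,0],"angular":[0,0,0.4],"hand":1},{"translation":[0,0,0],"angular":[0,0,0],"hand":1},{"translation":[0,0,0],"angular":[0,0,0],"hand":1},{"translation":[0,0,0],"angular":[0,0,0],"hand":1}]'
cat > s.py <<'E'
from h import *
st=r.read_state(); M=R.from_quat(st['eef_rot']).as_matrix()
C=np.array([.4972,.0417,.104]); d=np.array([-.2238,-.9746,.0011]); n=np.array([.9746,-.2238,0])
e=st['ee_pos']+M[:,0]*.006-C
print('t',round(st['time'],2),'tcp',st['ee_pos'].round(5),'grasp-collar0: lat %.2f along %.2f up %.2f mm'%(1e3*e@n,1e3*e@d,1e3*e[2]))
print('tilt deg: lat %.2f fwd %.2f yaw %.2f'%tuple(np.degrees([M[:,0]@n,M[:,0]@d,np.arctan2(M[1,1],M[0,1])])),'F lat %.2f along %.2f z %.2f'%(st['ft_force']@n,st['ft_force']@d,st['ft_force'][2]),'M',(np.array(st['torque'])@n).round(3),(np.array(st['torque'])@d).round(3),round(st['torque'][2],3),'w',round(st['width']*1e3,2))
E
python3 s.py
```

```text
time: 4.2
ee_pos: [0.4977, 0.04, 0.2479]
eef_rot: [0.554, 0.44, -0.553, 0.44]
ft_force: [0.6, -0.1, 0.5]
width: 0.0871
t 4.2 tcp [0.49766 0.04002 0.2479 ] grasp-collar0: lat 0.82 along 1.69 up 137.90 mm
tilt deg: lat 0.02 fwd -0.07 yaw -13.00 F lat 0.63 along -0.00 z 0.45 M -0.038 0.002 0.034 w 87.05
```

```bash
python3 -m pendant '[{"translation":[-0.04,0.18,-3],"angular":[0,0,0],"hand":1},{"translation":[0,0,-3],"angular":[0,0,0],"hand":1},{"translation":[0,0,-3],"angular":[0,0,0],"hand":0.7},{"translation":[0,0,-2.5],"angular":[0,0,0],"hand":0.5},{"translation":[0,0,-1.5],"angular":[0,0,0],"hand":0.3},{"translation":[0,0,-0.8],"angular":[0,0,0],"hand":0.2},{"translation":[0,0,0],"angular":[0,0,0],"hand":0.2},{"translation":[0,0,0],"angular":[0,0,0],"hand":0.2},{"translation":[0,0,0],"angular":[0,0,0],"hand":0.2}]' 5
python3 s.py
python3 - <<'E'
from h import *
grab('wrist','w3',(130,60,390,260),3); grab('scene','s3',(160,130,340,270),4.28)
E
```

```text
time: 5.1
ee_pos: [0.4974, 0.0428, 0.1105]
eef_rot: [0.554, 0.44, -0.553, 0.441]
ft_force: [0.5, -0.1, 0.2]
width: 0.0524
t 5.1 tcp [0.49737 0.04281 0.1105 ] grasp-collar0: lat -0.07 along -1.12 up 0.50 mm
tilt deg: lat 0.08 fwd -0.10 yaw -12.92 F lat 0.56 along 0.02 z 0.20 M 0.004 -0.034 0.036 w 52.44
```

View pics/w3.png

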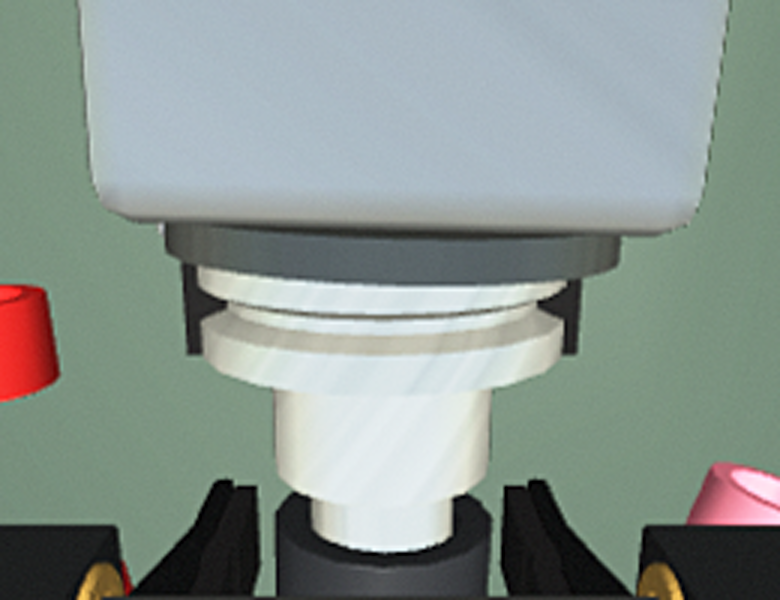

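View pics/s3.png

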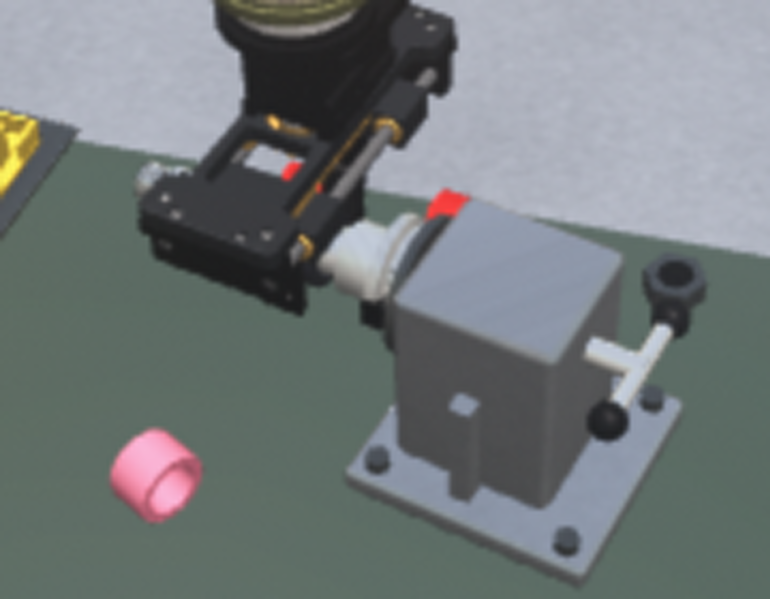

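```bash
python3 -m pendant '[{"translation":[0.014,-0.12,-0.05],"angular":[0,0,0],"hand":0.2},{"translation":[0,0,0],"angular":[0,0,0],"hand":0.1},{"translation":[0,0,0],"angular":[0,0,0],"hand":0.05},{"translation":[0,0,0],"angular":[0,0,0],"hand":0}]' 5
python3 s.py
python3 -m pendant '[{"translation":[0,0,0],"angular":[0,0,0],"hand":-0.02},{"translation":[0,0,0],"angular":[0,0,0],"hand":-0.05},{"translation":[0,0,0],"angular":[0,0,0],"hand":-0.1},{"translation":[0,0,0],"angular":[0,0,0],"hand":-0.1},{"translation":[0,0,0],"angular":[0,0,0],"hand":-0.1}]' 5
python3 s.py
```

```text
time: 5.6
ee_pos: [0.4967, 0.0416, 0.1091]
eef_rot: [0.553, 0.441, -0.553, 0.441]
ft_force: [1.2, 1.3, 0.0]
width: 0.0454
t 5.6 tcp [0.49674 0.04162 0.10912] grasp-collar0: lat -0.43 along 0.18 up -0.88 mm
tilt deg: lat 0.01 fwd -0.06 yaw -12.90 F lat 0.83 along -1.53 z 0.05 M -0.011 -0.029 -0.0 w 45.36
time: 6.1
ee_pos: [0.4969, 0.0416, 0.1091]
eef_rot: [0.553, 0.441, -0.553, 0.441]
ft_force: [1.0, -0.4, -0.0]
width: 0.042
t 6.1 tcp [0.49693 0.04163 0.10915] grasp-collar0: lat -0.24 along 0.13 up -0.85 mm
tilt deg: lat 0.03 fwd -0.07 yaw -12.90 F lat 1.08 along 0.12 z -0.01 M 0.183 0.373 0.013 w 41.99
```

```bash
python3 -m pendant '[{"translation":[0,0,0],"angular":[0,0,0],"hand":-0.2},{"translation":[0,0,0],"angular":[0,0,0],"hand":-0.2},{"translation":[0,0,0],"angular":[0,0,0],"hand":-0.2}]' 15 >/dev/null
python3 s.py
for i in 1 2 3; do python3 -m pendant '[{"translation":[0,0,0.03],"angular":[0,0,0],"hand":-0.2},{"translation":[0,0,0],"angular":[0,0,0],"hand":-0.2}]' > /dev/null
python3 s.py; done
```

```text
t 6.4 tcp [0.49687 0.04164 0.10913] grasp-collar0: lat -0.31 along 0.13 up -0.87 mm
tilt deg: lat 0.02 fwd -0.07 yaw -12.90 F lat 2.38 along -1.14 z -0.64 M 0.166 0.372 0.001 w 41.54
t 6.6 tcp [0.49666 0.04154 0.10933] grasp-collar0: lat -0.49 along 0.27 up -0.67 mm
tilt deg: lat -0.01 fwd -0.06 yaw -12.90 F lat 1.65 along -0.20 z -0.90 M 0.056 0.278 0.017 w 41.98
t 6.8 tcp [0.49649 0.04155 0.10951] grasp-collar0: lat -0.66 along 0.31 up -0.49 mm
tilt deg: lat -0.03 fwd -0.05 yaw -12.90 F lat 1.04 along 0.42 z -1.34 M 0.028 0.12 0.025 w 41.4
t 7.0 tcp [0.49646 0.04157 0.10982] grasp-collar0: lat -0.70 along 0.29 up -0.18 mm
tilt deg: lat -0.03 fwd -0.05 yaw -12.90 F lat 0.43 along 0.51 z -1.33 M -0.013 0.013 0.02 w 41.69
```

```bash
python3 -m pendant '[{"translation":[0,0,0.03],"angular":[0,0,0],"hand":-0.2},{"translation":[0.04,-0.009,0],"angular":[0,0,0],"hand":-0.2},{"translation":[0,0,0],"angular":[0,0,0],"hand":-0.2}]'>/dev/null; python3 s.py
python3 -m pendant '[{"translation":[0.04,-0.009,0],"angular":[0,0,0],"hand":-0.2},{"translation":[0,0,0],"angular":[0,0,0],"hand":-0.2}]'>/dev/null; python3 s.py
python3 -m pendant '[{"translation":[0.03,-0.007,0],"angular":[0,0,0],"hand":-0.2},{"translation":[0,0,0],"angular":[0,0,0],"hand":-0.2}]'>/dev/null; python3 s.py
```

```text
t 7.3 tcp [0.49713 0.04152 0.11023] grasp-collar0: lat -0.03 along 0.19 up 0.23 mm
tilt deg: lat -0.00 fwd -0.06 yaw -12.90 F lat 0.69 along -0.84 z -1.54 M 0.019 -0.026 0.036 w 41.84
t 7.5 tcp [0.4976  0.04141 0.11027] grasp-collar0: lat 0.46 along 0.19 up 0.27 mm
tilt deg: lat 0.01 fwd -0.06 yaw -12.90 F lat -0.77 along 0.60 z -2.28 M 0.006 -0.028 0.012 w 41.66
t 7.7 tcp [0.4979  0.04137 0.11027] grasp-collar0: lat 0.75 along 0.16 up 0.27 mm
tilt deg: lat 0.01 fwd -0.07 yaw -12.90 F lat 0.76 along -0.04 z -1.54 M 0.01 -0.008 0.012 w 41.63
```

```bash
python3 -m pendant '[{"translation":[0.03,-0.007,0],"angular":[0,0,0],"hand":-0.2},{"translation":[0,0,0],"angular":[0,0,0],"hand":-0.2}]'>/dev/null; python3 s.py
python3 -m pendant '[{"translation":[0.03,-0.007,0],"angular":[0,0,0],"hand":-0.2},{"translation":[0,0,0],"angular":[0,0,0],"hand":-0.2}]'>/dev/null; python3 s.py
python3 -m pendant '[{"translation":[0.02,-0.005,0],"angular":[0,0,0],"hand":-0.2},{"translation":[0,0,0],"angular":[0,0,0],"hand":-0.2}]'>/dev/null; python3 s.py
```

```text
t 7.9 tcp [0.49819 0.04129 0.11028] grasp-collar0: lat 1.06 along 0.18 up 0.28 mm
tilt deg: lat 0.01 fwd -0.06 yaw -12.90 F lat -0.59 along -0.54 z -2.17 M 0.037 -0.038 0.074 w 41.62
t 8.1 tcp [0.49847 0.04123 0.11026] grasp-collar0: lat 1.34 along 0.18 up 0.26 mm
tilt deg: lat 0.00 fwd -0.06 yaw -12.90 F lat 0.68 along 1.10 z -2.37 M 0.008 -0.019 -0.01 w 41.84
t 8.3 tcp [0.49852 0.04121 0.11024] grasp-collar0: lat 1.40 along 0.19 up 0.24 mm
tilt deg: lat -0.01 fwd -0.06 yaw -12.90 F lat -1.72 along 0.46 z -1.44 M 0.015 -0.252 0.004 w 41.7
```

```bash
python3 -m pendant '[{"translation":[-0.06,0.013,0],"angular":[0,0,0],"hand":-0.2},{"translation":[-0.05,0.012,0],"angular":[0,0,0],"hand":-0.2},{"translation":[0,0,0],"angular":[0,0,0],"hand":-0.2}]'>/dev/null; python3 s.py
python3 -m pendant '[{"translation":[-0.067,-0.292,0],"angular":[0,0,0],"hand":-0.2},{"translation":[-0.067,-0.292,0],"angular":[0,0,0],"hand":-0.2},{"translation":[-0.067,-0.292,0],"angular":[0,0,0],"hand":-0.2},{"translation":[-0.067,-0.292,0],"angular":[0,0,0],"hand":-0.2},{"translation":[0,0,0],"angular":[0,0,0],"hand":-0.2},{"translation":[0,0,0],"angular":[0,0,0],"hand":-0.2}]'>/dev/null; python3 s.py
```

```text
t 8.6 tcp [0.49755 0.04144 0.11028] grasp-collar0: lat 0.40 along 0.18 up 0.28 mm
tilt deg: lat 0.01 fwd -0.07 yaw -12.90 F lat 0.15 along 0.26 z -1.56 M 0.027 0.016 -0.025 w 41.45
t 9.2 tcp [0.49488 0.02966 0.11028] grasp-collar0: lat 0.44 along 12.25 up 0.28 mm
tilt deg: lat 0.01 fwd -0.07 yaw -12.91 F lat -0.19 along 0.03 z -2.38 M -0.011 -0.018 -0.045 w 41.77
```

```bash
python3 -m pendant '[{"translation":[-0.075,-0.325,0],"angular":[0,0,0],"hand":-0.2},{"translation":[-0.075,-0.325,0],"angular":[0,0,0],"hand":-0.2},{"translation":[-0.075,-0.325,0],"angular":[0,0,0],"hand":-0.2},{"translation":[-0.075,-0.325,0],"angular":[0,0,0],"hand":-0.2},{"translation":[-0.075,-0.325,0],"angular":[0,0,0],"hand":-0.2},{"translation":[-0.075,-0.325,0],"angular":[0,0,0],"hand":-0.2},{"translation":[0,0,0],"angular":[0,0,0],"hand":-0.2}]'>/dev/null; python3 s.py
```

```text
t 9.9 tcp [0.49027 0.00966 0.11027] grasp-collar0: lat 0.42 along 32.78 up 0.27 mm
tilt deg: lat 0.00 fwd -0.05 yaw -12.94 F lat 0.58 along 0.54 z -1.18 M 0.005 0.021 -0.061 w 41.47
```

```bash
python3 -m pendant '[{"translation":[-0.075,-0.325,0],"angular":[0,0,0],"hand":-0.2},{"translation":[-0.075,-0.325,0],"angular":[0,0,0],"hand":-0.2},{"translation":[-0.075,-0.325,0],"angular":[0,0,0],"hand":-0.2},{"translation":[-0.075,-0.325,0],"angular":[0,0,0],"hand":-0.2},{"translation":[-0.075,-0.325,0],"angular":[0,0,0],"hand":-0.2},{"translation":[0,0,0],"angular":[0,0,0],"hand":-0.2}]'>/dev/null; python3 s.py
python3 - <<'E'
from h import *
grab('wrist','w4',(130,20,390,240),3);grab('scene','s4',(160,130,340,270),4.28)
E
```

```text
t 10.5 tcp [ 0.48653 -0.0066   0.11028] grasp-collar0: lat 0.41 along 49.46 up 0.28 mm
tilt deg: lat 0.00 fwd -0.05 yaw -12.94 F lat -0.49 along 0.15 z -1.57 M -0.035 -0.057 -0.049 w 41.59
```

View pics/w4.png

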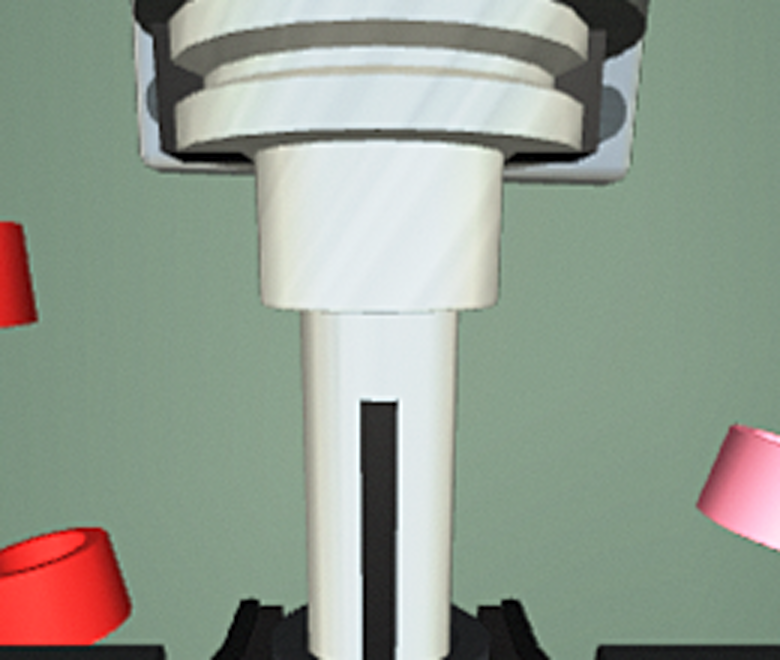

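```bash
python3 -m pendant '[{"translation":[0,0,0.06],"angular":[0,0,0],"hand":-0.2},{"translation":[0,0,0],"angular":[0,0,0],"hand":-0.2}]'; python3 s.py
python3 -m pendant '[{"translation":[0,0,-0.06],"angular":[0,0,0],"hand":-0.2},{"translation":[0,0,-0.06],"angular":[0,0,0],"hand":-0.2},{"translation":[0,0,0],"angular":[0,0,0],"hand":-0.2}]'; python3 s.py
```

```text
time: 10.8
ee_pos: [0.4867, -0.0058, 0.111]
eef_rot: [0.553, 0.441, -0.553, 0.441]
ft_force: [0.0, 0.0, -1.7]
width: 0.0416
t 10.8 tcp [ 0.48673 -0.00584  0.11097] grasp-collar0: lat 0.44 along 48.67 up 0.97 mm
tilt deg: lat 0.01 fwd -0.07 yaw -12.88 F lat 0.01 along -0.03 z -1.70 M -0.047 -0.012 0.033 w 41.62
time: 11.1
ee_pos: [0.4866, -0.006, 0.1096]
eef_rot: [-0.553, -0.441, 0.553, -0.441]
ft_force: [0.3, 0.1, -2.2]
width: 0.0413
t 11.1 tcp [ 0.48655 -0.00596  0.10956] grasp-collar0: lat 0.29 along 48.83 up -0.44 mm
tilt deg: lat -0.01 fwd -0.06 yaw -12.89 F lat 0.32 along -0.16 z -2.22 M 0.019 -0.012 -0.004 w 41.34
```

```bash
python3 -m pendant '[{"translation":[-0.07,-0.325,0.06],"angular":[0,0,0],"hand":-0.2},{"translation":[-0.075,-0.325,0],"angular":[0,0,0],"hand":-0.2},{"translation":[-0.075,-0.325,0],"angular":[0,0,0],"hand":-0.2},{"translation":[-0.075,-0.325,0],"angular":[0,0,0],"hand":-0.2},{"translation":[-0.075,-0.325,0],"angular":[0,0,0],"hand":-0.2},{"translation":[-0.075,-0.325,0],"angular":[0,0,0],"hand":-0.2},{"translation":[0,0,0],"angular":[0,0,0],"hand":-0.2}]'; python3 s.py
```

```text
time: 11.8
ee_pos: [0.4821, -0.0261, 0.1103]
eef_rot: [-0.553, -0.44, 0.553, -0.441]
ft_force: [-0.2, 0.2, -2.0]
width: 0.0419
t 11.8 tcp [ 0.48207 -0.02612  0.11028] grasp-collar0: lat 0.43 along 69.49 up 0.28 mm
tilt deg: lat 0.00 fwd -0.05 yaw -12.94 F lat -0.19 along -0.13 z -2.03 M 0.003 -0.035 0.012 w 41.94
```

```bash
python3 -m pendant '[{"translation":[-0.075,-0.325,0],"angular":[0,0,0],"hand":-0.2},{"translation":[-0.075,-0.325,0],"angular":[0,0,0],"hand":-0.2},{"translation":[-0.075,-0.325,0],"angular":[0,0,0],"hand":-0.2},{"translation":[-0.075,-0.325,0],"angular":[0,0,0],"hand":-0.2},{"translation":[-0.075,-0.325,0],"angular":[0,0,0],"hand":-0.2},{"translation":[0,0,0],"angular":[0,0,0],"hand":-0.2}]'; python3 s.py
```

```text
time: 12.4
ee_pos: [0.4783, -0.0424, 0.1103]
eef_rot: [-0.553, -0.44, 0.553, -0.441]
ft_force: [0.2, 0.3, -1.0]
width: 0.0418
t 12.4 tcp [ 0.47832 -0.04236  0.11028] grasp-collar0: lat 0.41 along 86.15 up 0.28 mm
tilt deg: lat 0.01 fwd -0.06 yaw -12.94 F lat 0.09 along -0.38 z -1.00 M -0.023 -0.018 -0.006 w 41.77
```

```bash
python3 -m pendant '[{"translation":[-0.075,-0.325,0],"angular":[0,0,0],"hand":-0.2},{"translation":[-0.075,-0.325,0],"angular":[0,0,0],"hand":-0.2},{"translation":[-0.075,-0.325,0],"angular":[0,0,0],"hand":-0.2},{"translation":[-0.075,-0.325,0],"angular":[0,0,0],"hand":-0.2},{"translation":[-0.075,-0.325,0],"angular":[0,0,0],"hand":-0.2},{"translation":[0,0,0],"angular":[0,0,0],"hand":-0.2}]'; python3 s.py
```

```text
time: 13.0
ee_pos: [0.4746, -0.0586, 0.1103]
eef_rot: [-0.553, -0.44, 0.553, -0.441]
ft_force: [-0.1, 0.3, -1.5]
width: 0.0419
t 13.0 tcp [ 0.47457 -0.05859  0.11029] grasp-collar0: lat 0.39 along 102.81 up 0.29 mm
tilt deg: lat 0.01 fwd -0.05 yaw -12.94 F lat -0.18 along -0.22 z -1.45 M -0.005 -0.031 0.019 w 41.94
```

```bash
python3 -m pendant '[{"translation":[-0.075,-0.325,0],"angular":[0,0,0],"hand":-0.2},{"translation":[-0.075,-0.325,0],"angular":[0,0,0],"hand":-0.2},{"translation":[-0.075,-0.325,0],"angular":[0,0,0],"hand":-0.2},{"translation":[-0.075,-0.325,0],"angular":[0,0,0],"hand":-0.2},{"translation":[-0.075,-0.325,0],"angular":[0,0,0],"hand":-0.2},{"translation":[-0.075,-0.325,0],"angular":[0,0,0],"hand":-0.2},{"translation":[-0.1,-0.5,0],"angular":[0,0,0],"hand":-0.2},{"translation":[-0.1,-0.5,0],"angular":[0,0,0],"hand":-0.2},{"translation":[0,0,0],"angular":[0,0,0],"hand":-0.2}]'; python3 s.py
python3 - <<'E'
from h import *
grab('wrist','w5',None,1.5);grab('scene','s5',(60,130,260,270),4)
print(r.mark_of('scene','pocket')); grab('side','d5',(200,150,420,320),3.5); print(r.mark_of('side','pocket'))
E
```

```text
time: 13.9
ee_pos: [0.468, -0.0884, 0.1103]
eef_rot: [-0.553, -0.44, 0.553, -0.44]
ft_force: [-0.7, 1.0, -2.1]
width: 0.0417
t 13.9 tcp [ 0.46799 -0.08844  0.11028] grasp-collar0: lat 0.66 along 133.37 up 0.28 mm
tilt deg: lat 0.01 fwd -0.05 yaw -12.97 F lat -0.92 along -0.79 z -2.13 M -0.015 -0.041 0.006 w 41.74
[{'point': [228.7, 107.8], 'confidence': 0.94}]
[{'point': [265.1, 362.5], 'confidence': 0.85}]
```

View pics/w5.png

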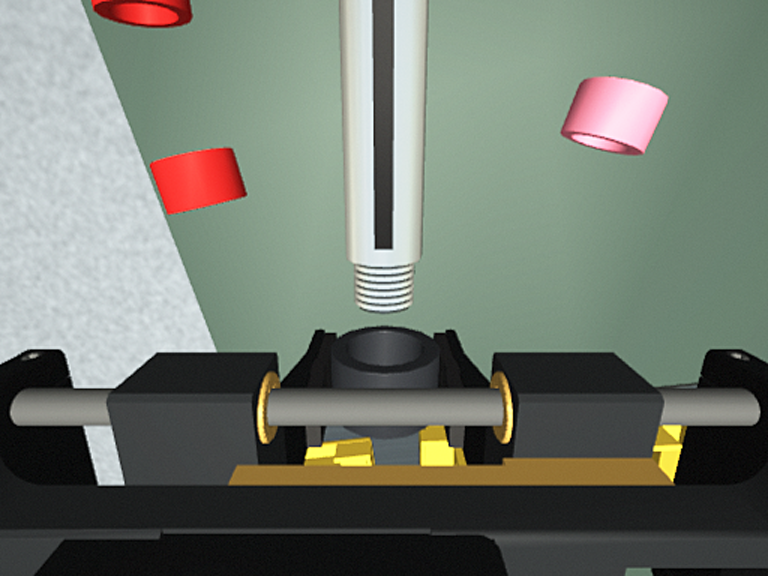

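View pics/d5.png

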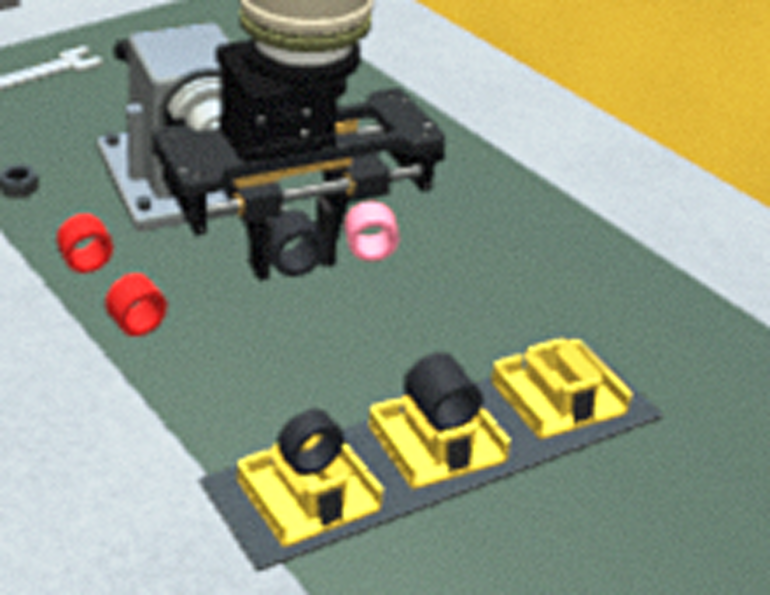

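View pics/s5.png

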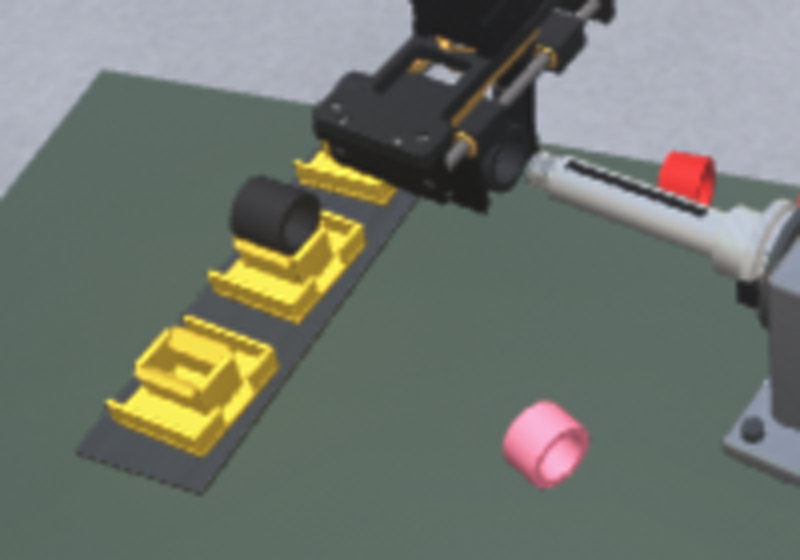

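```bash
python3 -m pendant '[{"translation":[-0.3,-1.2,0],"angular":[0,0,0],"hand":-0.2},{"translation":[0,-2,1],"angular":[0,0,0],"hand":-0.2},{"translation":[1.4,-2,1.6],"angular":[0,0,0],"hand":-0.2},{"translation":[1.4,-2,1.6],"angular":[0,0,0],"hand":-0.2},{"translation":[1.4,-2,1.6],"angular":[0,0,0],"hand":-0.2},{"translation":[1.4,-2,1.6],"angular":[0,0,0],"hand":-0.2},{"translation":[1.4,-2,1.6],"angular":[0,0,0],"hand":-0.2},{"translation":[1.4,-2,1.6],"angular":[0,0,0],"hand":-0.2},{"translation":[1.4,-2,1.6],"angular":[0,0,0],"hand":-0.2},{"translation":[1.4,-2,1.6],"angular":[0,0,0],"hand":-0.2},{"translation":[1.3,-1,0.8],"angular":[0,0,0],"hand":-0.2},{"translation":[0,0,0],"angular":[0,0,0],"hand":-0.2},{"translation":[0,0,0],"angular":[0,0,0],"hand":-0.2},{"translation":[0,0,0],"angular":[0,0,0],"hand":-0.2}]'
python3 - <<'E'
from h import *
st,im=grab('wrist','w6',None,1.5); np.save('w6.npy',np.r_[st['ee_pos'],st['eef_rot']])
print(st['ee_pos'],st['eef_rot'],st['width'],st['ft_force'])
for t in('pocket','collar'): print(r.mark_of('wrist',t))
E
```

```text
time: 15.55
ee_pos: [0.5895, -0.2892, 0.2556]
eef_rot: [-0.553, -0.441, 0.553, -0.44]
ft_force: [-1.1, 0.7, -1.0]
width: 0.0417
[ 0.58949044 -0.28919743  0.25559386] [-0.55275916 -0.44115894  0.55310617 -0.44035175] 0.04169822004480532 [-1.13737624  0.65395458 -0.99683484]
[{'point': [123.8, 259.3], 'confidence': 0.79}]
[{'point': [252.8, 256.6], 'confidence': 0.85}]
```

View pics/w6.png

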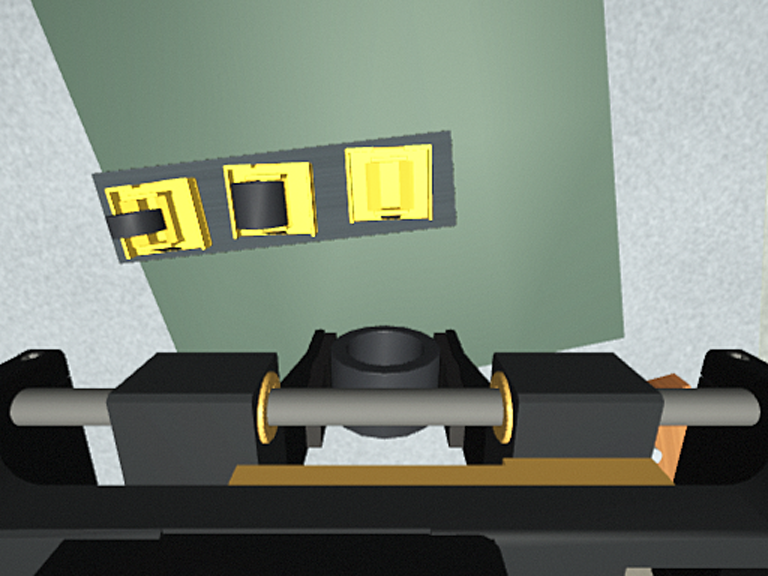

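Run:
```python
from h import *
im=cv2.imread('pics/w6_raw.png'); cv2.imwrite('pics/w6c.png',cv2.resize(im[85:160,222:312],None,fx=8,fy=8,interpolation=cv2.INTER_CUBIC))
```

```text
(no output)
```

View pics/w6c.png

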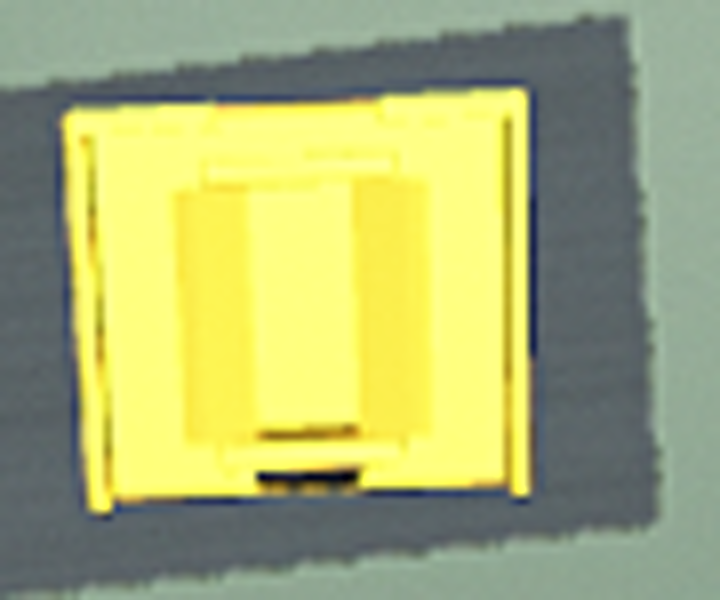

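```bash
cat > pk.py <<'E'
from arb import *
c=cam('wrist',st('w6'))
px=lambda p:np.array([222+(p[0]+.5)/8-.5,85+(p[1]+.5)/8-.5])
W=[((62,112),(-1,1)),((528,90),(1,1)),((98,512),(-1,-1)),((530,496),(1,-1))]
S=[((176,190),(-1,1)),((427,178),(1,1)),((186,440),(-1,-1)),((432,434),(1,-1))]
for hz in(.02,):
    def f(q):
        o=[]
        Q=R.from_euler('z',q[2])
        for p,(a,b) in W: o.append(proj(c,Q.apply([a*q[3],b*q[4],hz])+[q[0],q[1],0])[0]-px(p))
        for p,(a,b) in S: o.append(proj(c,Q.apply([a*q[5],b*q[6],.035])+[q[0],q[1],0])[0]-px(p))
        return np.concatenate(o)
    s=least_squares(f,[.6,-.24,-.1,.037,.032,.019,.018],loss='soft_l1')
    print(s.x.round(4),np.degrees(s.x[2]).round(2)); print(f(s.x).reshape(-1,2).round(2))
for n in('scene','side'):
    cc=cam(n); print(n,proj(cc,[s.x[0],s.x[1],0]))
E
python3 pk.py
```

```text
[ 0.6064 -0.2335 -0.1827  0.0372  0.0326  0.0198  0.0197] -10.47
[[ 0.54 -0.16]
 [-0.09 -0.02]
 [-0.56  0.09]
 [ 0.1  -0.23]
 [-0.23  0.03]
 [-0.04  0.12]
 [ 0.24  0.36]
 [ 0.02 -0.2 ]]
scene [[109.44226892 229.6121194 ]]
side [[359.32161819 264.62608784]]
```

```bash
python3 -m pendant '[{"translation":[0.17,0,-2],"angular":[0,0,0.6],"hand":-0.2},{"translation":[0.2,0.02,-2],"angular":[0,0,0.6],"hand":-0.2},{"translation":[0.2,0.02,-2],"angular":[0,0,0.6],"hand":-0.2},{"translation":[0.1,0.02,-2],"angular":[0,0,0.65],"hand":-0.2},{"translation":[0,0,-1.5],"angular":[0,0,0],"hand":-0.2},{"translation":[0,0,0],"angular":[0,0,0],"hand":-0.2},{"translation":[0,0,0],"angular":[0,0,0],"hand":-0.2},{"translation":[0,0,0],"angular":[0,0,0],"hand":-0.2}]'
python3 - <<'E'
from h import *
st,im=grab('wrist','w7',(130,40,390,240),3); np.save('w7.npy',np.r_[st['ee_pos'],st['eef_rot']])
print(st['time'],st['ee_pos'],st['eef_rot'],st['width'],st['ft_force'])
E
```

```text
time: 16.5
ee_pos: [0.5974, -0.2892, 0.1627]
eef_rot: [0.544, 0.452, -0.543, 0.453]
ft_force: [0.2, -0.3, -1.7]
width: 0.0416
16.5 [ 0.59741803 -0.28920833  0.16269413] [ 0.54386132  0.45168712 -0.54315294  0.45296633] 0.04156617948887704 [ 0.24998093 -0.32661787 -1.74717478]
```

View pics/w7.png

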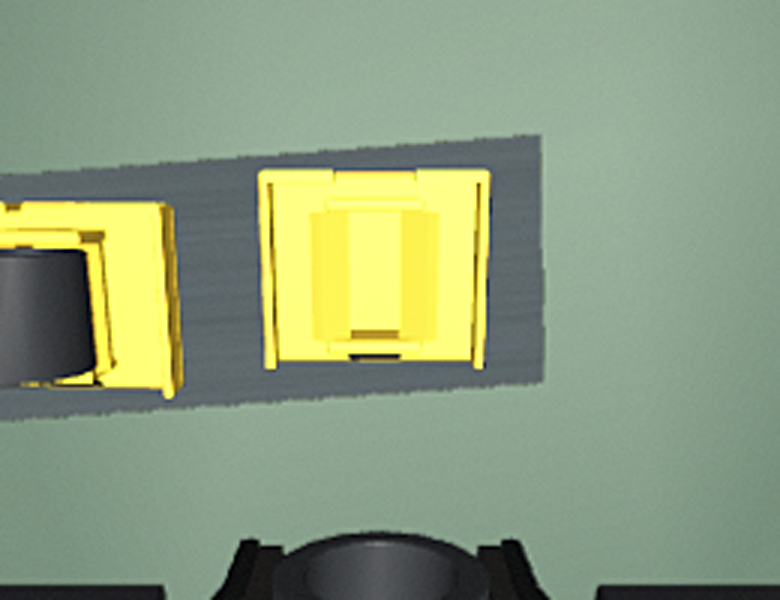

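```bash
sed -e "s/st('w6')/st('w7')/" -e 's/px=.*/px=lambda p:np.array([130+(p[0]+.5)\/3-.5,40+(p[1]+.5)\/3-.5])/' -e 's/^W=.*/W=[((258,170),(-1,1)),((490,170),(1,1)),((265,369),(-1,-1)),((484,369),(1,-1))]/' -e 's/^S=.*/S=[((312,212),(-1,1)),((438,212),(1,1)),((314,340),(-1,-1)),((436,340),(1,-1))]/' pk.py > pk7.py
cat >> pk7.py <<'E'
S0=st('w7'); Rt=R.from_quat(S0['eef_rot']); rel=Rt.inv().apply(np.r_[s.x[:2],.048]-S0['ee_pos']); print('pocket seat in tool',rel.round(4)); print(np.degrees(np.arctan2(*Rt.as_matrix()[[1,0],1])), Rt.as_matrix()[:,0].round(4))
# silhouette check of collar in hand
E
python3 pk7.py
```

```text
[ 0.6063 -0.2337 -0.1833  0.0377  0.0327  0.0197  0.02  ] -10.5
[[-0.03  0.03]
 [ 0.43  0.03]
 [ 0.38  0.02]
 [-0.1   0.01]
 [-0.32 -0.02]
 [-0.06 -0.02]
 [ 0.02 -0.02]
 [-0.25 -0.03]]
scene [[109.38669974 229.55802912]]
side [[359.34539966 264.68974501]]
pocket seat in tool [ 0.1147 -0.0016 -0.0563]
-10.46302045878341 [ 1.9e-03 -7.0e-04 -1.0e+00]
```

```bash
python3 -m pendant '[{"translation":[0.23,1.4,0],"angular":[0,0,0],"hand":-0.2},{"translation":[0.23,1.4,0],"angular":[0,0,0],"hand":-0.2},{"translation":[0.23,1.4,-1],"angular":[0,0,0],"hand":-0.2},{"translation":[0.22,1.35,-1.5],"angular":[0,0,0],"hand":-0.2},{"translation":[0,0,-2],"angular":[0,0,0],"hand":-0.2},{"translation":[0,0,-2],"angular":[0,0,0],"hand":-0.2},{"translation":[0,0,0],"angular":[0,0,0],"hand":-0.2},{"translation":[0,0,0],"angular":[0,0,0],"hand":-0.2},{"translation":[0,0,0],"angular":[0,0,0],"hand":-0.2}]'
cat > p.py <<'E'
from h import *
s_=r.read_state(); M=R.from_quat(s_['eef_rot']).as_matrix(); n=np.array([.983,-.182,0]); d=np.array([.182,.983,0])
e=s_['ee_pos']-[.6065,-.2337,.053]; F=np.array(s_['ft_force']); T=np.array(s_['torque'])
print('t %.2f lat %.2f along %.2f z %.2f'%(s_['time'],1e3*e@n,1e3*e@d,1e3*e[2]),'F %.2f %.2f %.2f'%(F@n,F@d,F[2]),'M %.3f %.3f %.3f'%(T@n,T@d,T[2]),'w %.2f'%(1e3*s_['width']),'tilt',M[:2,0].round(4))
E
python3 p.py
python3 - <<'E'
from h import *
grab('side','d8',(260,180,420,300),5);grab('scene','s8',(60,130,200,250),5)
E
```

```text
time: 17.45
ee_pos: [0.6067, -0.2332, 0.0975]
eef_rot: [0.544, 0.452, -0.543, 0.453]
ft_force: [0.1, -0.3, -0.8]
width: 0.0414
t 17.45 lat 0.12 along 0.53 z 44.47 F 0.18 -0.31 -0.77 M -0.043 0.046 -0.014 w 41.40 tilt [ 0.0018 -0.0004]
```

View pics/d8.png

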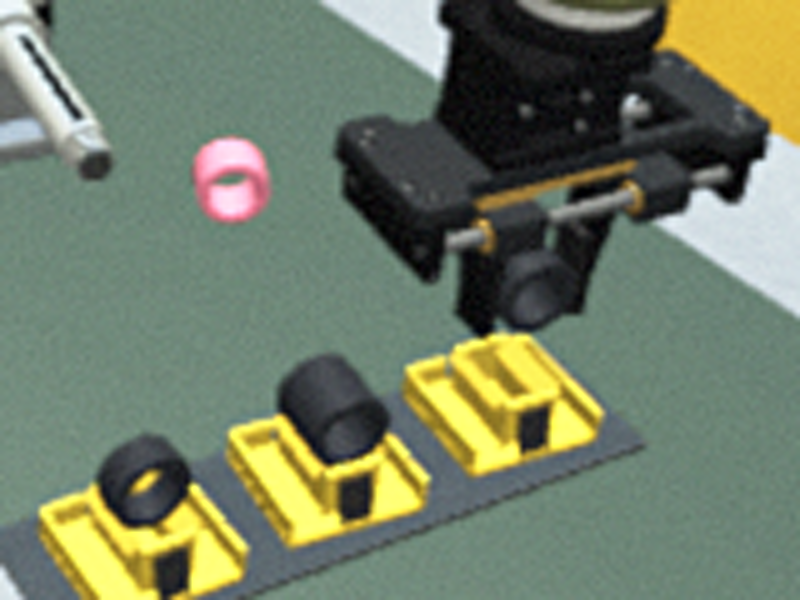

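View pics/s8.png

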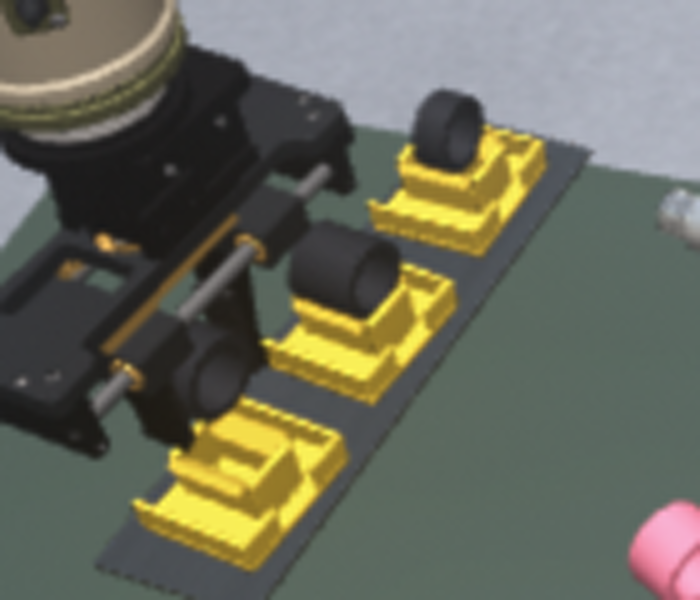

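```bash
python3 -m pendant '[{"translation":[0,-0.05,-1.2],"angular":[0,0,0],"hand":-0.2},{"translation":[0,0,-1.2],"angular":[0,0,0],"hand":-0.2},{"translation":[0,0,-0.8],"angular":[0,0,0],"hand":-0.2},{"translation":[0,0,-0.4],"angular":[0,0,0],"hand":-0.2},{"translation":[0,0,-0.2],"angular":[0,0,0],"hand":-0.2},{"translation":[0,0,0],"angular":[0,0,0],"hand":-0.2},{"translation":[0,0,0],"angular":[0,0,0],"hand":-0.2}]'; python3 p.py
```

```text
time: 18.25
ee_pos: [0.6061, -0.234, 0.0585]
eef_rot: [0.544, 0.452, -0.543, 0.452]
ft_force: [-0.3, -0.1, -2.5]
width: 0.0418
t 18.25 lat -0.38 along -0.34 z 5.50 F -0.30 -0.20 -2.50 M -0.009 0.039 0.022 w 41.78 tilt [ 0.0003 -0.0001]
```

Free so far at 5.5 mm above the expected seat. I'll feel the rest of the way down, with a small lateral correction.

```bash
python3 -m pendant '[{"translation":[0.03,0,-0.1],"angular":[0,0,0],"hand":-0.2},{"translation":[0,0,-0.1],"angular":[0,0,0],"hand":-0.2},{"translation":[0,0,-0.1],"angular":[0,0,0],"hand":-0.2},{"translation":[0,0,0],"angular":[0,0,0],"hand":-0.2}]'; python3 p.py
python3 -m pendant '[{"translation":[0,0,-0.1],"angular":[0,0,0],"hand":-0.2},{"translation":[0,0,0],"angular":[0,0,0],"hand":-0.2}]'; python3 p.py
```

```text
time: 18.65
ee_pos: [0.6062, -0.2341, 0.0568]
eef_rot: [0.544, 0.452, -0.543, 0.452]
ft_force: [-6.7, 2.4, 11.4]
width: 0.0416
t 18.65 lat -0.25 along -0.50 z 3.77 F -6.99 1.14 11.36 M 0.105 1.453 -0.014 w 41.63 tilt [ 0.0002 -0.    ]
time: 18.85
ee_pos: [0.6062, -0.2342, 0.0565]
eef_rot: [0.544, 0.452, -0.543, 0.452]
ft_force: [-9.3, 2.9, 17.9]
width: 0.0418
t 18.85 lat -0.26 along -0.52 z 3.49 F -9.67 1.18 17.86 M 0.238 2.326 -0.013 w 41.80 tilt [0.0002 0.    ]
```

```bash
python3 -m pendant '[{"translation":[0,0,0.2],"angular":[0,0,0],"hand":-0.2},{"translation":[0,0,0],"angular":[0,0,0],"hand":-0.2}]'; python3 p.py
python3 - <<'E'
from h import *
i=r.camera_info('wrist'); K=np.array([[i['fx'],0,i['cx']],[0,i['fy'],i['cy']],[0,0,1]]); W=np.linalg.inv(i['mount'])
def pj(p):
    q=W[:3,:3]@p+W[:3,3]; q=K@q; return q[:2]/q[2]
th=np.linspace(0,2*np.pi,721)
for cx in(.004,.005,.006,.007,.008,.009,.010):
    E=np.array([pj(np.array([cx+.021*np.cos(a),.021*np.sin(a),-.013])) for a in th])
    B=np.array([pj(np.array([cx+.0146*np.cos(a),.0146*np.sin(a),-.013])) for a in th])
    print(cx,'outer top row',E[:,1].min().round(1),'bottom',E[:,1].max().round(1),'cols',E[:,0].min().round(1),E[:,0].max().round(1),'bore top',B[:,1].min().round(1),'bot',B[:,1].max().round(1),'cols',B[:,0].min().round(1),B[:,0].max().round(1))
im=cv2.imread('pics/w6_raw.png'); cv2.imwrite('pics/hand.png',cv2.resize(im[205:275,200:312],None,fx=7,fy=7,interpolation=cv2.INTER_CUBIC))
grab('side','d9',(300,200,420,290),6.5);
E
```

```text
time: 19.05
ee_pos: [0.6065, -0.2341, 0.057]
eef_rot: [0.544, 0.452, -0.543, 0.453]
ft_force: [-3.4, 0.7, 7.5]
width: 0.042
t 19.05 lat 0.09 along -0.39 z 4.02 F -3.44 0.07 7.51 M 0.084 0.693 -0.025 w 42.02 tilt [ 0.0009 -0.0003]
0.004 outer top row 216.2 bottom 249.4 cols 218.6 293.3 bore top 220.3 bot 243.1 cols 230.1 281.8
0.005 outer top row 215.6 bottom 248.3 cols 218.9 293.1 bore top 219.6 bot 242.2 cols 230.3 281.7
0.006 outer top row 215.0 bottom 247.3 cols 219.1 292.8 bore top 219.0 bot 241.2 cols 230.5 281.5
0.007 outer top row 214.4 bottom 246.3 cols 219.3 292.6 bore top 218.3 bot 240.3 cols 230.6 281.4
0.008 outer top row 213.9 bottom 245.4 cols 219.6 292.4 bore top 217.7 bot 239.4 cols 230.8 281.2
0.009 outer top row 213.3 bottom 244.4 cols 219.8 292.2 bore top 217.1 bot 238.6 cols 230.9 281.1
0.01 outer top row 212.7 bottom 243.5 cols 220.0 292.0 bore top 216.5 bot 237.7 cols 231.1 280.9
```

View pics/hand.png

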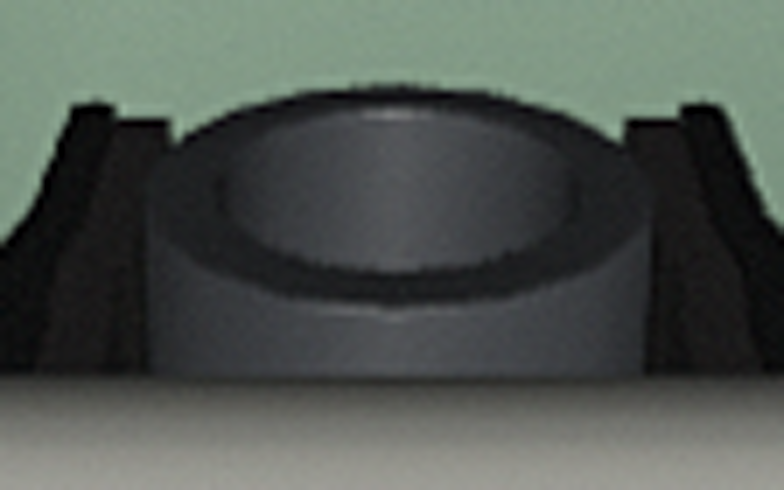

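View pics/d9.png

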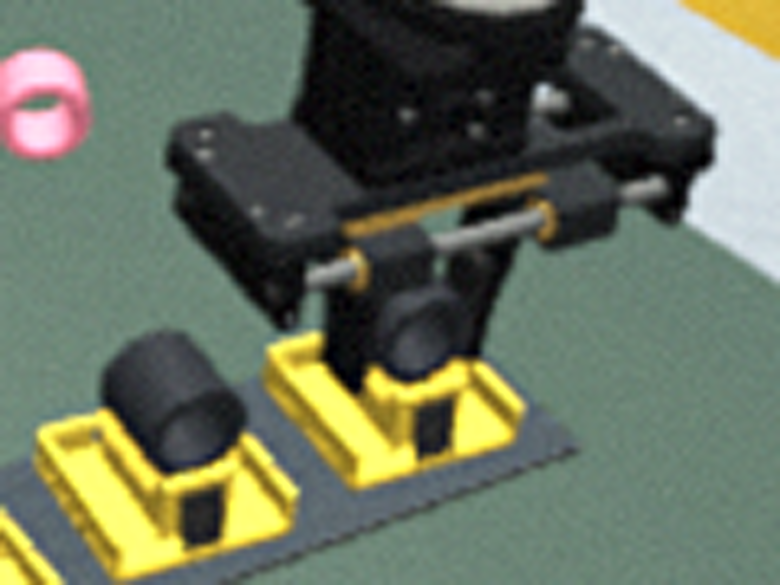

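```bash
cat > pk2.py <<'E'
from arb import *
obs=[]
px6=lambda p:np.array([222+(p[0]+.5)/8-.5,85+(p[1]+.5)/8-.5]); px7=lambda p:np.array([130+(p[0]+.5)/3-.5,40+(p[1]+.5)/3-.5])
c6,c7=cam('wrist',st('w6')),cam('wrist',st('w7'))
k=[(-1,1),(1,1),(-1,-1),(1,-1)]
for c,px,W,S in((c6,px6,[(62,112),(528,90),(98,512),(530,496)],[(176,190),(427,178),(186,440),(432,434)]),(c7,px7,[(258,170),(490,170),(265,369),(484,369)],[(312,212),(438,212),(314,340),(436,340)])):
    for p,a in zip(W,k): obs.append((c,px(p),a,0))
    for p,a in zip(S,k): obs.append((c,px(p),a,1))
def f(q):
    Q=R.from_euler('z',q[2]); o=[]
    for c,u,(a,b),sd in obs:
        P=[a*.037,b*.032,.02] if not sd else [a*q[4],b*q[5],.035]
        o.append(proj(c,Q.apply(P)+[q[0],q[1],q[3]])[0]-u)
    return np.concatenate(o)
for z0 in(None,0,.002,.004):
    g=f if z0 is None else (lambda q:f(np.r_[q[:3],z0,q[4:]]))
    s=least_squares(g,[.6,-.24,-.1,0,.019,.019]); print(z0,s.x.round(4),'cost',s.cost.round(3))
E
python3 pk2.py
```

```text
None [ 0.6064 -0.2332 -0.1829  0.0051  0.0194  0.0195] cost 0.967
0 [ 0.6063 -0.2335 -0.1829  8.5137  0.0197  0.0198] cost 3.237
0.002 [ 0.6064 -0.2334 -0.1829 -9.8113  0.0196  0.0197] cost 1.822
0.004 [ 0.6064 -0.2333 -0.1829 -8.5136  0.0194  0.0196] cost 1.079
```

```bash
python3 -m pendant '[{"translation":[-0.03,0.006,0],"angular":[0,0,0],"hand":-0.2},{"translation":[0,0,0],"angular":[0,0,0],"hand":-0.2}]' >/dev/null; python3 p.py
python3 -m pendant '[{"translation":[-0.03,0.006,0],"angular":[0,0,0],"hand":-0.2},{"translation":[0,0,0],"angular":[0,0,0],"hand":-0.2}]'>/dev/null; python3 p.py
```

```text
t 19.30 lat 0.07 along -0.38 z 4.01 F -1.66 -0.06 6.73 M 0.034 0.346 0.051 w 41.94 tilt [ 0.0014 -0.0004]
t 19.50 lat -0.33 along -0.37 z 3.66 F -0.38 -1.08 4.70 M -0.062 0.072 0.027 w 41.70 tilt [ 0.0011 -0.0004]
```

```bash
python3 -m pendant '[{"translation":[0,0,-0.02],"angular":[0,0,0],"hand":-0.2},{"translation":[0,0,0],"angular":[0,0,0],"hand":-0.2}]' 6 >/dev/null; python3 p.py
python3 -m pendant '[{"translation":[0,0,0],"angular":[0,0,0],"hand":0.0},{"translation":[0,0,0],"angular":[0,0,0],"hand":0.05},{"translation":[0,0,0],"angular":[0,0,0],"hand":0.15},{"translation":[0,0,0],"angular":[0,0,0],"hand":0.25},{"translation":[0,0,0],"angular":[0,0,0],"hand":0.25}]'; python3 p.py
python3 - <<'E'
from h import *
grab('side','d10',(300,200,420,290),6.5);grab('scene','s10',(60,150,180,250),6)
E
```

```text
t 19.70 lat -0.32 along -0.38 z 3.66 F -0.93 0.03 5.63 M -0.013 0.232 0.008 w 42.25 tilt [ 0.0011 -0.0004]
time: 20.2
ee_pos: [0.6056, -0.2337, 0.0559]
eef_rot: [-0.543, -0.452, 0.543, -0.452]
ft_force: [0.3, 0.5, -0.3]
width: 0.053
t 20.20 lat -0.86 along -0.15 z 2.92 F 0.20 0.51 -0.28 M 0.016 0.008 0.024 w 52.97 tilt [-0.0001  0.0001]
```

View pics/d10.png

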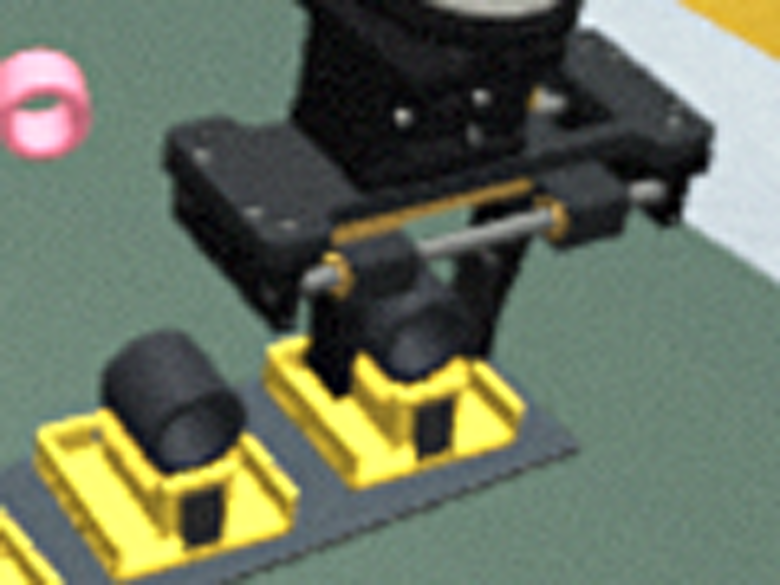

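View pics/s10.png

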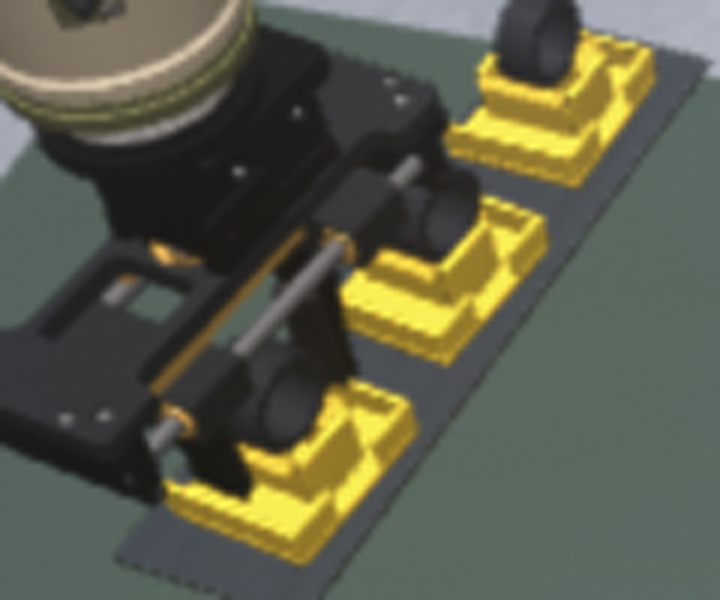

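```bash
python3 -m pendant '[{"translation":[0.05,0,0.1],"angular":[0,0,0],"hand":0.4},{"translation":[0,0,0.5],"angular":[0,0,0],"hand":0.5},{"translation":[0,0,1],"angular":[0,0,0],"hand":0.5},{"translation":[0,0,2],"angular":[0,0,0],"hand":0.5},{"translation":[0,0,3],"angular":[0,0,0],"hand":0.7},{"translation":[0,0,4],"angular":[0,0,0],"hand":1},{"translation":[0,-1,4],"angular":[0,0,0],"hand":1},{"translation":[0,-2,3],"angular":[0,0,0],"hand":1},{"translation":[-1,-3,0],"angular":[0,0,0],"hand":1},{"translation":[-1,-3,0],"angular":[0,0,0],"hand":1},{"translation":[0,0,0],"angular":[0,0,0],"hand":1},{"translation":[0,0,0],"angular":[0,0,0],"hand":1},{"translation":[0,0,0],"angular":[0,0,0],"hand":1}]'
python3 - <<'E'
from h import *
grab('side','d11',(180,130,410,310),3.4);grab('scene','s11',(60,130,260,270),4); st,im=grab('wrist','w11',(100,30,400,240),2.6)
np.save('w11.npy',np.r_[st['ee_pos'],st['eef_rot']]); print(st['time'],st['ee_pos'],st['ft_force'])
print([(d['point'],round(d['confidence'],2)) for d in r.mark_of('wrist','collar')])
E
```

```text
time: 21.6
ee_pos: [0.5868, -0.3225, 0.2325]
eef_rot: [0.543, 0.453, -0.543, 0.453]
ft_force: [0.5, 0.4, 0.1]
width: 0.0872
21.7 [ 0.5868538  -0.32235747  0.2322536 ] [ 0.55979651 -0.64190599 -0.07236736]
[([95.1, 262.1], 0.78)]
```

View pics/d11.png

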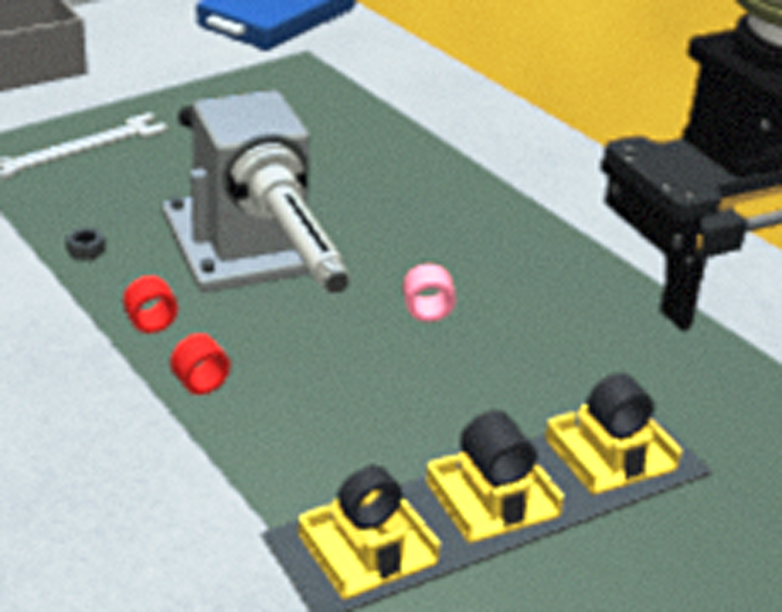

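View pics/s11.png

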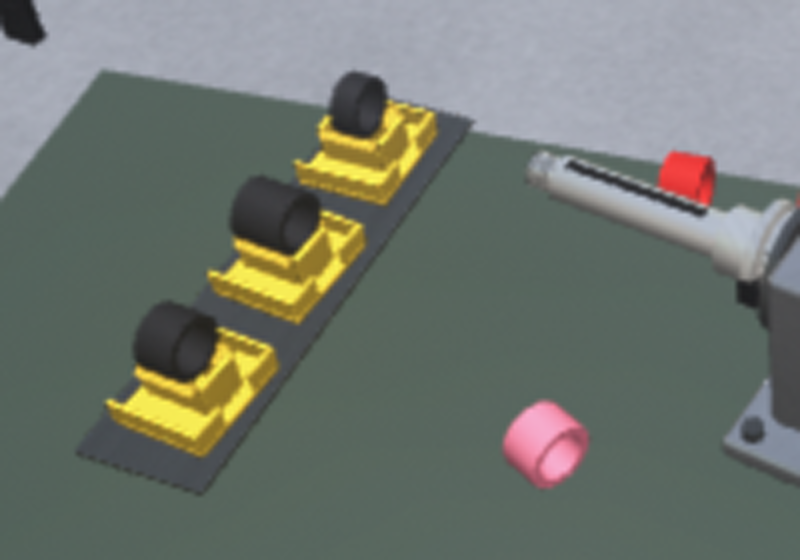

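View pics/w11.png

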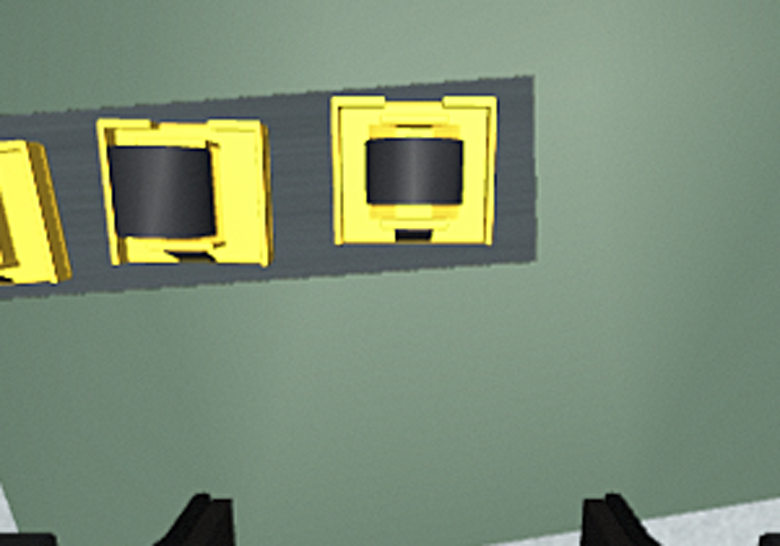

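```bash
python3 -m pendant '[{"translation":[0,0,0],"angular":[0,0,0],"hand":1},{"translation":[0,0,0],"angular":[0,0,0],"hand":1}]'
python3 - <<'E'
from bench import r
print(r.close_job())
E
```

```text
time: 22.0
ee_pos: [0.5863, -0.3235, 0.2321]
eef_rot: [0.543, 0.453, -0.543, 0.452]
ft_force: [-0.3, -0.0, 0.2]
width: 0.0872
the job is handed in; nothing more can be done
None
```

The collar is off the arbor and lying bore-level in the empty yellow pocket, and I handed the job in at about 22 s.

- **Taking it off:** I measured the arbor's true line with the wrist camera, gripped the collar and centred it by feel. I then drew it about 133 mm along that line and clear of the open end. The largest sideways push I read against the arbor was about 2 N, in a deliberate feel for the side. Every reading on the way out was at noise level.
- **Laying it down:** Contact came about 4 mm higher than I had planned. I had taken the pocket as standing on the bench, but refitting the pictures puts its underside about 4–5 mm up, on its dark strip. I let the load rise to about 18 N down and 10 N sideways before backing off. I then shifted the collar until the side force was near zero, let go gently and withdrew.
- **Last checks:** The side, scene and wrist pictures after release show the collar square between the lips, like the other two. The spares and the pink and red look-alikes look unmoved, as do the nut and spanner, which I saw only in the side picture. Force on the tool read about zero with nothing in contact. No check failed. The only disagreement was the pocket height, which the contact and the refit settled.

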